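# Clear the tin and flip the card box open

## Robot

A 7-joint arm with a two-finger parallel gripper is mounted at the origin on the work surface; the furniture and walls round the work are solid. World frame = base frame: x ahead of the robot, y to its left, z up, the work surface at z = 0. Lengths are in m, angles in rad, forces in N, time in s.
With the tool pointing down it reaches from about 0.425 to 0.875 m from the base axis. Payload 4.7 kg.
Tool frame: the origin (TCP) lies at the very end of the fingers, on their centre line; the grasp point (between the pads) lies 19 mm behind it; z points along the fingers, y is the direction in which the jaws open and shut (so a half turn about z gives the same grasp; the last joint's range is limited). The gripper opens to 87 mm and grips with 3 to 60 N. Pads are 19 mm wide; open, the fingers measure 117 mm over their backs; the gripper's body (75 mm by 190 mm) begins 51 mm behind the grasp point.
Start: joints at [1.211, 0.321, -0.07, 1.45, 0.023, 1.371, -0.057], TCP at [0.237, -0.605, 0.183] pointing down, gripper open.
Joint ranges: [-2.86, 2.86], [-0.3, 2.09], [-1.38, 1.24], [0.06, 2.45], [-1.56, 4.7], [0.09, 2.05], [-2.69, 2.69]. Speed limits (rad/s): [2.57, 2.57, 3.14, 3.14, 3.14, 3.14, 3.14].

## Interface

Orientations are given as a 3x3 rotation matrix whose columns are the frame's x, y, z axes.
In Python, from cell import monitor, camera, calibration, job gives the robot as it stands. The module is installed in compiled form; this text tells all that it offers.
- The arm moves only by the tool send_rows, never from a script. Its argument "commands" is a list of rows, each an object with "offset": the shift along the world's x, y, z in mm, a list of three; "rotation": the turn, a rotation vector about the world's x, y, z in rad, a list of three; "hand": the opening, from 0 (shut) to 1 (fully open). A call has 1 to 5 rows; each row shifts and turns the commanded pose from where the row before left it; what a row does not reach is not made up. A row lasts 1/10 s, in which the tool goes at most 50 mm and 8.59 degrees, less where a joint would pass 70% of its speed; a pose out of reach is approached as far as the arm can. A call with a gripper value outside its range is refused whole. The fingers move at their own pace and stop on an object; the grip force is fixed at half the most. Time passes only in rows, so rows that do not move let the fingers close. It gives the time, the measured TCP pose, the force and the opening at its end, in the units of the state.
- monitor.read_state(): the state, without advancing time (a new reading comes with each control period).
- camera(name): name is "scene" or "top" or "wrist"; returns (picture, depth): 400x640x3 uint8, red, green, blue; 400x640 float32, m along the optical axis (not along the pixel's ray), 0 where there is no reading.
- calibration(name): a dict with "camera_matrix" (3x3 intrinsics, pixels), "R" (3x3) and "t" (3): a world point X has camera coordinates R X + t. Camera axes: x right, y down, z forward; pixel columns grow to the right and rows downward; lengths in m; the calibration is good to about 2 mm. A picture is of the moment at which its call begins: read the wrist's pose just before it. calibration takes no time and is no camera call; for the wrist camera it gives the pose at the moment of the call.
- job.job_done(): hands the job in, once; it reports no verdict.
The state is a dict: "time": time; "joint_positions": joint angles; "qvel": joint speeds; "tau": joint torques, N m; "ee_pos": TCP position; "eef_rot": TCP orientation; "wrist_force": force on the tool from outside, world axes, zero at the start; "wrist_torque": the same for the moment, N m; "opening": finger opening in m.
Only numpy, scipy, OpenCV 4.12 (cv2) and the standard library are available. Lean on these libraries where they do the work, as an engineer would, in place of code of your own. Each camera call takes 0.05 s, during which the arm holds its last target.

## Task

The round tin stands in the way of the recipe card box: first push it along the table to the left or right until no part of it is in front of the box any more, standing upright and without picking it up. Then catch the tab of the box lid with a fingertip and flip the lid up and over, past upright, so that it rests open by itself. Leave the portion cup and the packet tin beside the box where they are, and let go of everything.

Things in the scene. Friction and masses are not known exactly. Their poses are not given: they have to be found in the camera images.
- card_box: Grey metal recipe card box, fixed to the table. Origin: centre of its underside. x points from its front (label, lid tab; the robot's side, -x) to its back (hinge), y to the left of a viewer facing its front, z up. 110 mm deep (x), 150 wide (y), rim 75 mm above the table. Flat lid 4 mm thick (75 to 79 mm up when shut), 154 wide, reaching from the hinge to x = -59 mm.
- lid (a joint): Angle of the box lid, rad: 0 shut, 1.57 upright, 2.05 leaning back against its stop. It hinges freely, with little friction and no spring (about 160 g): let go below about 1.5 it falls shut, let go above 1.65 it falls on back to the stop.
- hinge (a point): Middle of the lid's hinge line, in the box frame 59 mm behind the box centre and 77 mm above the table; the hinge line runs along the box's y axis. Its axes are the box's.
- lid_tab (a point): Middle of the free front edge of the lid's steel tab, which runs from the lid's front edge outwards and 35 degrees upwards: 70 mm wide (35 either side of the middle), 4 thick, free space beneath. Shut: 79 mm ahead of the box centre (box x = -79 mm), 91 mm above the table, 138 mm from the hinge line. Moves and turns with the lid.
- round_tin: Plain round closed tin, 68 mm in diameter, 87 mm high, about 0.3 kg, loose on the table right in front of the lid tab. Origin: centre of its underside. Pushed low down it slides upright; pushed near its top it may tip.
- portion_cup: Bystander: lidded portion cup, 56 mm across, 32 mm high, loose, beside the box. Origin: centre of its underside.
- packet_tin: Bystander: small open square tin with paper packets in it, 60 x 66 mm, 66 mm high, loose, on the other side of the box. Origin: centre of its underside.

How it is judged:
On the way, in this order (a step that is already met when the one before it is completed fails the run):
1. the round tin stands wholly to one side of the box's front, lid not yet flipped ((y of round_tin in the frame of card_box above 0.105 m or y of round_tin in the frame of card_box below -0.105 m) and angle between round_tin's own z axis and vertical below 0.15 rad), for 0.2 s.
2. the lid has been flipped past upright and leans back (value of joint lid above 1.85 rad), for 0.2 s.
At the end, for the whole second after the job is handed in: The lid rests open by itself beyond 1.85 rad; the round tin stands upright (within 0.1 rad) and still on the table with its centre more than 105 mm to the left or right of the box's middle line; the portion cup and the packet tin are within 25 mm of where they stood (value of joint lid above 1.85 rad and (y of round_tin in the frame of card_box above 0.105 m or y of round_tin in the frame of card_box below -0.105 m) and angle between round_tin's own z axis and vertical below 0.1 rad and height (world z) of round_tin between -0.01 and 0.01 m and linear speed of round_tin below 0.02 m/s and distance of each of portion_cup, packet_tin from where it was at the start of the episode below 0.025 m); the robot touches nothing.
It fails at once if the round tin was lifted off the table (height (world z) of round_tin above 0.02 m).
It fails at once if the round tin fell over (angle between round_tin's own z axis and vertical above 0.6 rad).
It fails at once if the portion cup or the packet tin was moved (distance of any of portion_cup, packet_tin from where it was at the start of the episode above 0.025 m).
It also fails if it takes over 54 s, if anything falls off the work surface, if the arm or the gripper's body presses on something with over 40 N, if the wrist force passes 120 N, or if a joint passes its speed limit or range.

## Working session

There is one attempt and no reset: what is moved stays moved. The work goes in short steps, Python scripts to look and compute and a tool call to move; the robot and the scene stay as the last step left them, time stands still between calls to the robot, and variables do not carry over. Pictures are saved under pics/ and viewed, and the job is handed in when it is done.

Besides the shell and the picture viewer there is one more tool, called after ">>>" as a command line: name --argument value ..., lists and objects as JSON in quotes. send_rows: Moves the arm, as the interface text tells. Its arguments: {"type":"object","properties":{"commands":{"type":"array","items":{"type":"object","properties":{"offset":{"type":"array","items":{"type":"number"}},"rotation":{"type":"array","items":{"type":"number"}},"hand":{"type":"number"}}}}},"required":["commands"]}

```bash
mkdir -p pics
cat > h.py <<'E'
import numpy as np, cv2
from cell import monitor, camera, calibration, job
def snap(n,f):
    c=calibration(n); p,d=camera(n)
    cv2.imwrite(f'pics/{f}.png',p[:,:,::-1]); np.savez(f'pics/{f}.npz',p=p,d=d,K=c['camera_matrix'],R=c['R'],t=c['t'])
def pt(f,u,v,w=1):
    z=np.load(f'pics/{f}.npz'); d=z['d'][v-w:v+w+1,u-w:u+w+1]; d=np.median(d[d>0])
    r=np.linalg.inv(z['K'])@[u,v,1]*d
    return z['R'].T@(r-z['t'])
def cloud(f):
    z=np.load(f'pics/{f}.npz'); d=z['d']; vv,uu=np.mgrid[:d.shape[0],:d.shape[1]]
    r=np.stack([uu,vv,np.ones_like(uu)],-1)@np.linalg.inv(z['K']).T*d[...,None]
    X=(r-z['t'])@z['R']; X[d==0]=np.nan
    return X
E
python3 - <<'E'
from h import *
s=monitor.read_state(); print({k:np.round(v,3).tolist() for k,v in s.items()})
for n in ['scene','top','wrist']: snap(n,n+'0'); c=calibration(n); print(n,-c['R'].T@c['t'],c['R'][2])
E
```

```text
{'time': 0.0, 'joint_positions': [1.211, 0.322, -0.07, 1.452, 0.023, 1.371, -0.057], 'qvel': [-0.001, 0.0, 0.0, 0.0, 0.001, 0.002, 0.0], 'tau': [0.0, -49.129, -0.404, -31.253, -0.064, 0.044, 0.0], 'ee_pos': [0.237, -0.605, 0.182], 'eef_rot': [[0.931, 0.365, -0.001], [0.365, -0.931, 0.002], [-0.0, -0.002, -1.0]], 'wrist_force': [-0.454, -0.294, 0.097], 'wrist_torque': [-0.035, 0.029, 0.009], 'opening': 0.087}
scene [-0.05110371  0.31108994  0.60837684] [ 0.71179032 -0.3264946  -0.62189695]
top [0.45019814 0.04539768 0.9159137 ] [ 0.12370222 -0.02465664 -0.99201301]
wrist [ 0.30710226 -0.57683341  0.38368141] [-0.25615344 -0.0971674  -0.96174004]
```

View pics/scene0.png

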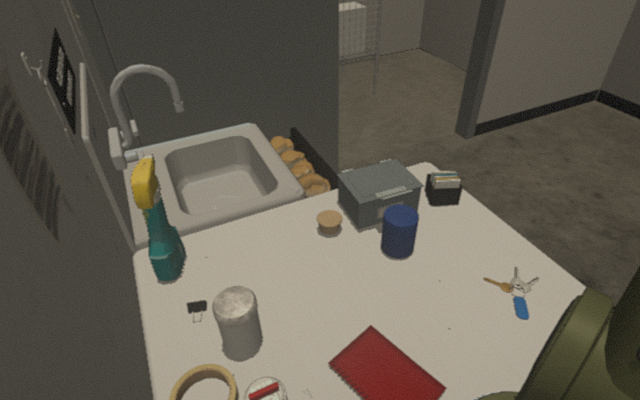

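View pics/top0.png

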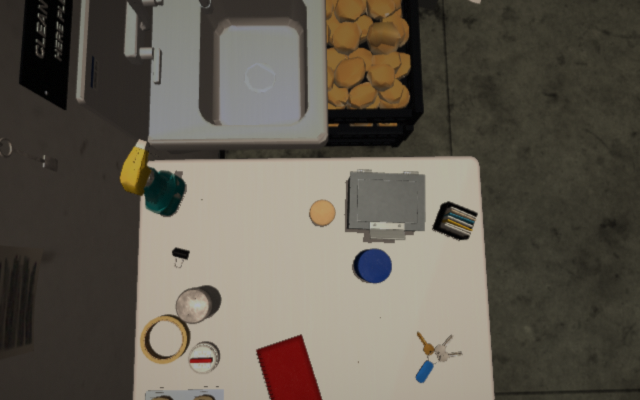

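The scene picture shows the grey box at about (378,195), with the blue tin in front at (400,230), the cup at (329,222) and the packet tin at (444,188). In the top view the box is at (386,203), the tab at (387,230), the blue tin at (374,266), the cup at (322,213) and the packet tin at (455,221).

Run:
```python
from h import *
for f,l in {'top0':dict(table=(300,270),tin=(374,266),cup=(322,213),pk=(455,221),lid=(386,203),tab=(387,230),edge=(477,300)),
 'scene0':dict(tin=(400,213),cup=(329,218),lid=(378,182),tab=(399,194),front=(360,205))}.items():
  for k,(u,v) in l.items(): print(f,k,np.round(pt(f,u,v),4))
X=cloud('top0')
Z=X[...,2]
reg=np.zeros(Z.shape,bool); reg[160:300,300:480]=1
# lid
m=reg&(Z>.068)&(Z<.084); m[:, :335]=0; m[:,435:]=0; m[245:]=0
P=X[m]; r=cv2.minAreaRect((P[:,:2]*1000).astype(np.float32)); print('lid',r,len(P),cv2.boxPoints(r)/1000, np.median(P[:,2]))
m=reg&(Z>.07);m[:243]=0
P=X[m]; print('tin',cv2.minEnclosingCircle((P[:,:2]*1000).astype(np.float32)),np.median(P[:,2]))
m=reg&(Z>.02);m[:,340:]=0
P=X[m]; print('cup',cv2.minEnclosingCircle((P[:,:2]*1000).astype(np.float32)),np.median(P[:,2]))
m=reg&(Z>.03);m[:,:432]=0
P=X[m]; print('pk',cv2.minAreaRect((P[:,:2]*1000).astype(np.float32)),np.max(P[:,2]))
im=cv2.imread('pics/top0.png')[150:300,300:500]; cv2.imwrite('pics/top0c.png',cv2.resize(im,None,fx=4,fy=4,interpolation=cv2.INTER_CUBIC))
```

```text
top0 table [0.4188 0.0734 0.0005]
top0 tin [ 0.4269 -0.0744  0.0874]
top0 cup [0.5386 0.0245 0.0305]
top0 pk [ 0.5153 -0.2503  0.0563]
top0 lid [ 0.552  -0.1039  0.0801]
top0 tab [ 0.4974 -0.1035  0.0822]
top0 edge [ 3.479e-01 -3.078e-01  3.000e-04]
scene0 tin [ 0.4329 -0.0752  0.0877]
scene0 cup [0.5407 0.0263 0.0304]
scene0 lid [ 0.5491 -0.0974  0.079 ]
scene0 tab [ 0.4816 -0.1053  0.0901]
scene0 front [ 0.5077 -0.0293  0.07  ]
lid ((555.4230346679688, -105.79424285888672), (152.9392852783203, 130.5084686279297), 87.05377197265625) 4430 [[ 0.4863246  -0.17880884]
 [ 0.6166606  -0.18551679]
 [ 0.6245215  -0.03277965]
 [ 0.49418548 -0.0260717 ]] 0.07980831199095248
tin ((428.1855163574219, -75.50508880615234), 33.99229049682617) 0.08684830569328415
cup ((541.0008544921875, 24.325613021850586), 27.672565460205078) 0.03113115684186317
pk ((519.0548095703125, -259.1270751953125), (66.54535675048828, 60.910926818847656), 66.74090576171875) 0.07026764405668756
```

View pics/top0c.png

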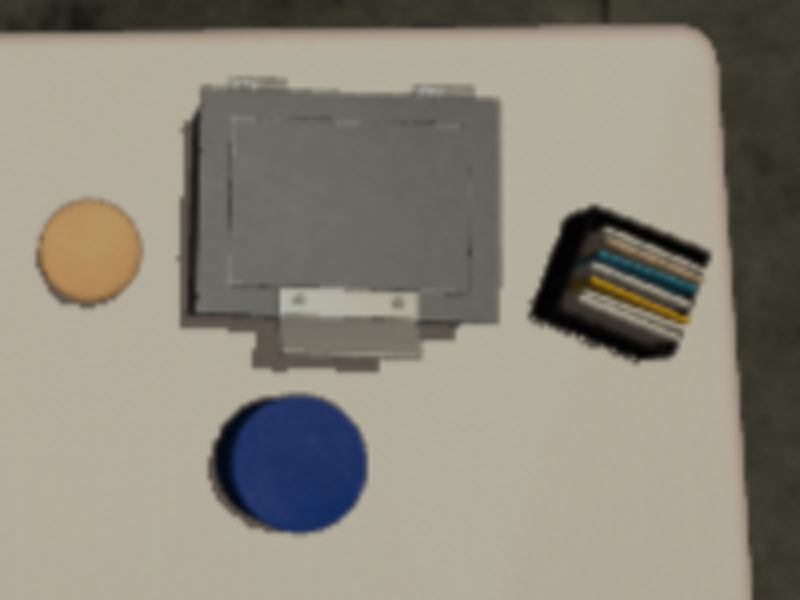

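>>> send_rows --commands '[{"offset": [19, 45, 0], "rotation": [0, 0, 0.114], "hand": 0.46}, {"offset": [19, 45, 0], "rotation": [0, 0, 0.114], "hand": 0.46}, {"offset": [19, 45, 0], "rotation": [0, 0, 0.114], "hand": 0.46}, {"offset": [19, 45, 0], "rotation": [0, 0, 0.114], "hand": 0.46}, {"offset": [19, 45, 0], "rotation": [0, 0, 0.114], "hand": 0.46}]'

```text
time: 0.65
ee_pos: [0.3327, -0.3781, 0.1825]
eef_rot: [[0.583, 0.813, -0.0], [0.813, -0.583, -0.0], [-0.0, -0.0, -1.0]]
wrist_force: [1.1, -0.5, -0.1]
opening: 0.055
```

>>> send_rows --commands '[{"offset": [19, 45, 0], "rotation": [0, 0, 0.114], "hand": 0.46}, {"offset": [19, 45, 0], "rotation": [0, 0, 0.114], "hand": 0.46}, {"offset": [19, 45, 0], "rotation": [0, 0, 0.114], "hand": 0.46}, {"offset": [19, 45, 0], "rotation": [0, 0, 0.114], "hand": 0.46}, {"offset": [0, 0, 0], "rotation": [0, 0, 0], "hand": 0.46}]'

```text
time: 1.15
ee_pos: [0.4111, -0.193, 0.1831]
eef_rot: [[0.157, 0.988, 0.001], [0.988, -0.157, 0.001], [0.001, 0.001, -1.0]]
wrist_force: [-0.6, -0.6, 0.5]
opening: 0.0403
```

Run:
```python
from h import *
s=monitor.read_state(); print({k:np.round(v,3).tolist() for k,v in s.items()})
```

```text
{'time': 1.15, 'joint_positions': [0.875, -0.089, -0.462, 1.895, -0.043, 1.325, 0.268], 'qvel': [0.047, 0.022, 0.103, -0.007, 0.078, -0.007, -0.01], 'tau': [-0.536, -23.435, 0.507, -30.454, -0.31, 0.127, 0.103], 'ee_pos': [0.411, -0.193, 0.183], 'eef_rot': [[0.157, 0.988, 0.001], [0.988, -0.157, 0.001], [0.001, 0.001, -1.0]], 'wrist_force': [-0.64, -0.636, 0.499], 'wrist_torque': [-0.058, -0.057, 0.015], 'opening': 0.04}
```

>>> send_rows --commands '[{"offset": [8, 25, 0], "rotation": [0, 0, 0.053], "hand": 0.46}, {"offset": [7, 23, 0], "rotation": [0, 0, 0.053], "hand": 0.46}, {"offset": [0, 0, -30], "rotation": [0, 0, 0], "hand": 0.46}, {"offset": [0, 0, -30], "rotation": [0, 0, 0], "hand": 0.46}, {"offset": [0, 0, 0], "rotation": [0, 0, 0], "hand": 0.46}]'

```text
time: 1.65
ee_pos: [0.4204, -0.1503, 0.1193]
eef_rot: [[0.063, 0.998, -0.007], [0.998, -0.063, 0.003], [0.003, -0.007, -1.0]]
wrist_force: [-0.0, -1.0, -0.5]
opening: 0.0402
```

Run:
```python
from h import *
snap('top','top1');snap('scene','scene1')
a=cv2.imread('pics/top1.png')[140:300,290:490];b=cv2.imread('pics/scene1.png')[140:300,290:490]
cv2.imwrite('pics/c1.png',np.hstack([cv2.resize(x,None,fx=2,fy=2) for x in (a,b)]))
```

```text
(no output)
```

View pics/c1.png

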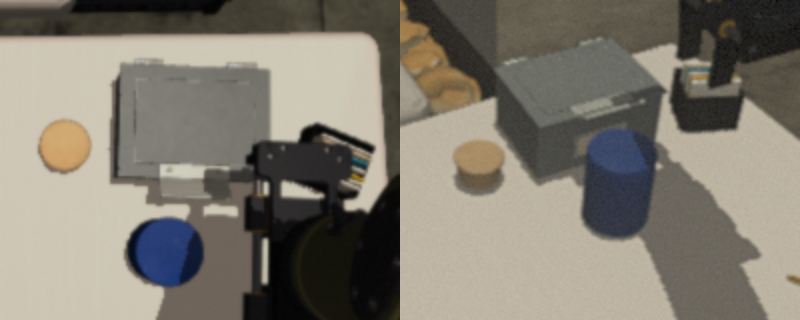

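Run:
```python
from h import *
s=monitor.read_state(); print(np.round(s['ee_pos'],4),np.round(s['joint_positions'],3), s['eef_rot'][2])
c=calibration('scene'); q=c['camera_matrix']@(c['R']@s['ee_pos']+c['t']); print(q/q[2])
```

```text
[ 0.4233 -0.1517  0.123 ] [ 0.825 -0.052 -0.519  1.986 -0.028  1.202  0.252] [ 7.20480105e-04 -6.28724985e-04 -9.99999543e-01]
[437.80990323 190.39673943   1.        ]
```

>>> send_rows --commands '[{"offset": [1, 0, -30], "rotation": [0, 0, 0], "hand": 0.46}, {"offset": [1, 0, -30], "rotation": [0, 0, 0], "hand": 0.46}, {"offset": [0, 0, -27], "rotation": [0, 0, 0], "hand": 0.46}, {"offset": [0, 0, 0], "rotation": [0, 0, 0], "hand": 0.46}, {"offset": [0, 0, 0], "rotation": [0, 0, 0], "hand": 0.46}]'

```text
time: 2.25
ee_pos: [0.4265, -0.1525, 0.0373]
eef_rot: [[0.065, 0.998, 0.002], [0.998, -0.065, -0.0], [-0.0, 0.002, -1.0]]
wrist_force: [0.5, -0.0, 0.0]
opening: 0.0398
```

>>> send_rows --commands '[{"offset": [0, 10, 0], "rotation": [0, 0, 0], "hand": 0.46}, {"offset": [0, 10, 0], "rotation": [0, 0, 0], "hand": 0.46}, {"offset": [0, 10, 0], "rotation": [0, 0, 0], "hand": 0.46}, {"offset": [1, 10, 0], "rotation": [0, 0, 0], "hand": 0.46}, {"offset": [1, 10, 0], "rotation": [0, 0, 0], "hand": 0.46}]'

```text
time: 2.75
ee_pos: [0.4277, -0.1024, 0.0365]
eef_rot: [[0.064, 0.998, 0.001], [0.998, -0.064, -0.002], [-0.002, 0.001, -1.0]]
wrist_force: [-0.4, -3.9, 4.6]
opening: 0.0399
```

Run:
```python
from h import *
snap('top','top2');snap('scene','scene2')
a=cv2.imread('pics/top2.png')[140:300,290:490];b=cv2.imread('pics/scene2.png')[140:300,290:490]
cv2.imwrite('pics/c2.png',np.hstack([cv2.resize(x,None,fx=2,fy=2) for x in (a,b)]))
```

```text
(no output)
```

View pics/c2.png

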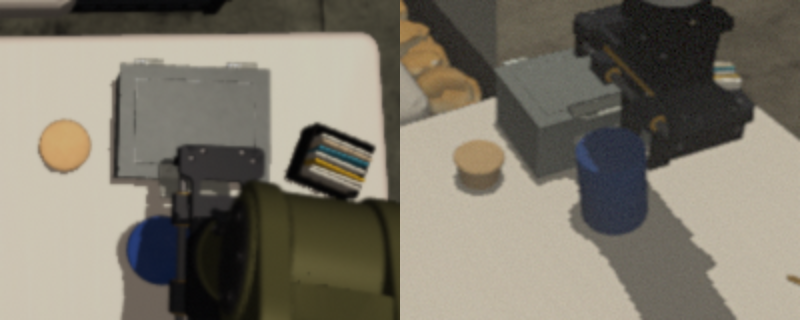

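>>> send_rows --commands '[{"offset": [0, 6, 0], "rotation": [0, 0, 0], "hand": 0.46}, {"offset": [0, 6, 0], "rotation": [0, 0, 0], "hand": 0.46}, {"offset": [1, 6, 0], "rotation": [0, 0, 0], "hand": 0.46}, {"offset": [0, 6, 0], "rotation": [0, 0, 0], "hand": 0.46}, {"offset": [0, 6, 0], "rotation": [0, 0, 0], "hand": 0.46}]'

```text
time: 3.35
ee_pos: [0.4328, -0.0738, 0.0386]
eef_rot: [[0.067, 0.998, 0.008], [0.998, -0.067, -0.003], [-0.003, 0.009, -1.0]]
wrist_force: [2.9, -4.1, 14.0]
opening: 0.0404
```

Run:
```python
from h import *
print(monitor.read_state()['wrist_force'])
snap('scene','scene3')
b=cv2.imread('pics/scene3.png')[140:300,290:490]
cv2.imwrite('pics/c3.png',np.hstack([cv2.resize(x,None,fx=4,fy=3.75,interpolation=2) for x in (b,)]))
```

```text
[ 2.94371319 -4.09809641 14.0435379 ]
```

View pics/c3.png

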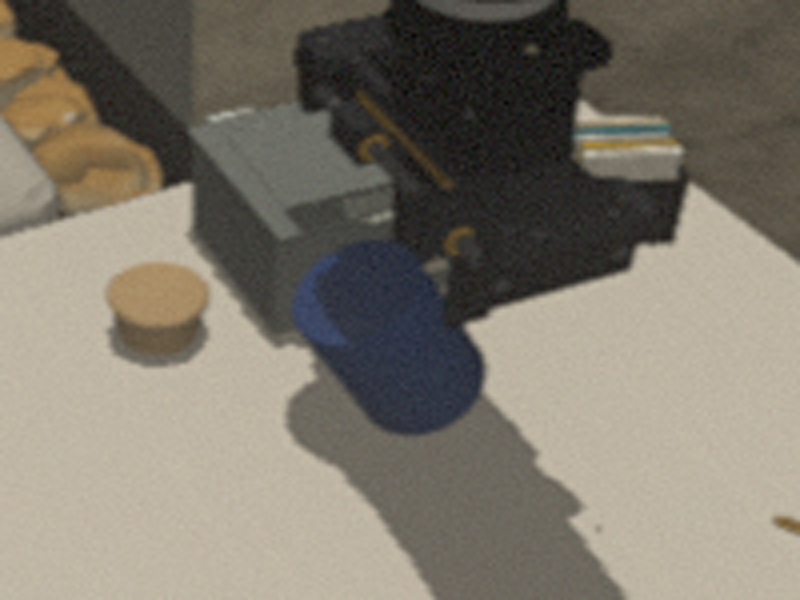

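The tin has started to tilt, leaning left at about (390,330) in the enlarged crop. I'm backing off gently at once.

>>> send_rows --commands '[{"offset": [0, -6, 0], "rotation": [0, 0, 0], "hand": 0.46}, {"offset": [0, -6, 0], "rotation": [0, 0, 0], "hand": 0.46}, {"offset": [0, -6, 0], "rotation": [0, 0, 0], "hand": 0.46}]'

```text
time: 3.7
ee_pos: [0.4274, -0.0902, 0.0352]
eef_rot: [[0.065, 0.998, -0.002], [0.998, -0.065, 0.001], [0.001, -0.002, -1.0]]
wrist_force: [-0.8, -0.7, -0.4]
opening: 0.04
```

Run:
```python
from h import *
print(monitor.read_state()['wrist_force'])
snap('scene','scene4')
b=cv2.imread('pics/scene4.png')[140:300,290:490]
cv2.imwrite('pics/c4.png',np.hstack([cv2.resize(x,None,fx=4,fy=3.75,interpolation=2) for x in (b,)]))
```

```text
[-0.75107864 -0.68153995 -0.3600997 ]
```

View pics/c4.png

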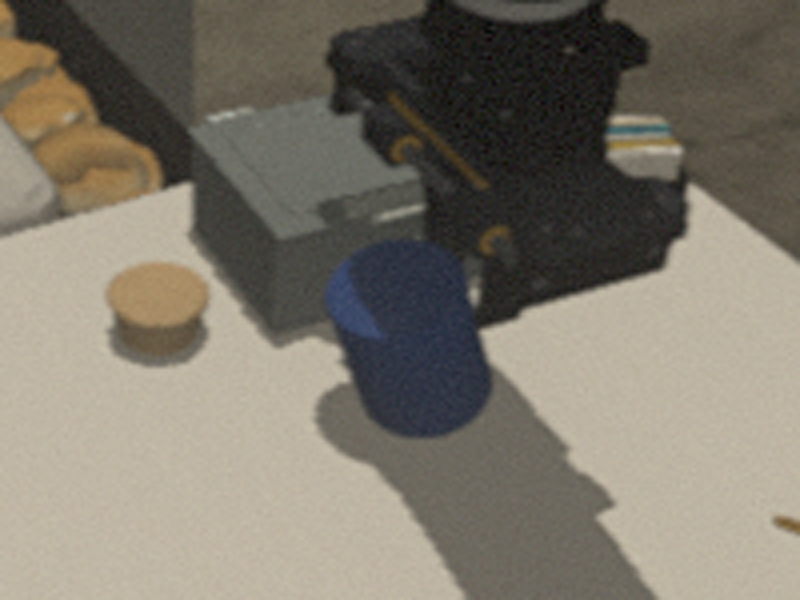

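>>> send_rows --commands '[{"offset": [0, -6, 0], "rotation": [0, 0, 0], "hand": 0.46}, {"offset": [0, -10, 0], "rotation": [0, 0, 0], "hand": 0.46}, {"offset": [0, -15, 0], "rotation": [0, 0, 0], "hand": 0.46}, {"offset": [0, -20, 0], "rotation": [0, 0, 0], "hand": 0.46}, {"offset": [0, 0, 0], "rotation": [0, 0, 0], "hand": 0.46}]'

```text
time: 4.25
ee_pos: [0.428, -0.1444, 0.0357]
eef_rot: [[0.069, 0.998, -0.0], [0.998, -0.069, -0.0], [-0.0, 0.0, -1.0]]
wrist_force: [0.3, 0.0, -0.6]
opening: 0.0399
```

Run:
```python
from h import *
print(monitor.read_state()['wrist_force'])
snap('scene','scene5');snap('top','top5')
b=cv2.imread('pics/scene5.png')[140:300,290:490];a=cv2.imread('pics/top5.png')[140:300,290:490]
cv2.imwrite('pics/c5.png',np.vstack([cv2.resize(x,None,fx=2,fy=1.875,interpolation=2) for x in (a,b)]))
```

```text
[ 0.26534998  0.02513862 -0.61768746]
```

View pics/c5.png

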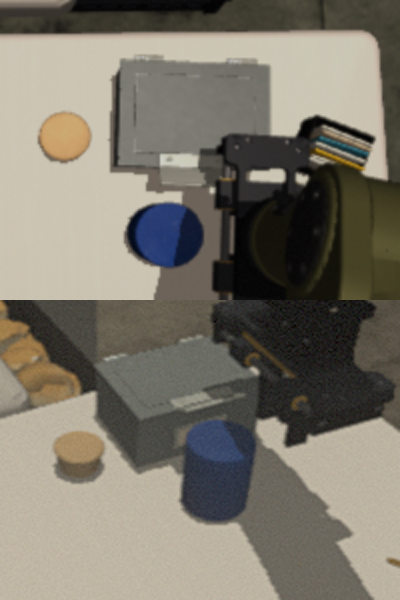

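Run:
```python
from h import *
X=cloud('top5');Z=X[...,2]
m=np.zeros(Z.shape,bool); m[245:292,340:396]=1
p=np.load('pics/top5.npz')['p'].astype(int)
m&=(Z>.075)&(Z<.1)&(p[...,2]>p[...,0]+20)
P=X[m]; print('tin',cv2.minEnclosingCircle((P[:,:2]*1000).astype(np.float32)),P[:,2].min(),np.median(P[:,2]))
```

```text
tin ((429.6209716796875, -73.96817016601562), 33.21242904663086) 0.07591015268678426 0.0869444070532064
```

>>> send_rows --commands '[{"offset": [0, -10, 30], "rotation": [0, 0, 0], "hand": 0}, {"offset": [0, -10, 40], "rotation": [0, 0, 0], "hand": 0}, {"offset": [0, -10, 40], "rotation": [0, 0, -0.14], "hand": 0}, {"offset": [0, 0, 0], "rotation": [0, 0, -0.14], "hand": 0}, {"offset": [0, 0, 0], "rotation": [0, 0, -0.14], "hand": 0}]'

```text
time: 4.85
ee_pos: [0.4294, -0.1709, 0.1473]
eef_rot: [[0.471, 0.882, 0.003], [0.882, -0.471, -0.001], [0.0, 0.003, -1.0]]
wrist_force: [-0.2, 0.1, -0.7]
opening: 0.008
```

>>> send_rows --commands '[{"offset": [0, 0, 0], "rotation": [0, 0, -0.14], "hand": 0}, {"offset": [0, 0, 0], "rotation": [0, 0, -0.14], "hand": 0}, {"offset": [0, 0, 0], "rotation": [0, 0, -0.14], "hand": 0}, {"offset": [0, 0, 0], "rotation": [0, 0, -0.14], "hand": 0}, {"offset": [0, 0, 0], "rotation": [0, 0, -0.14], "hand": 0}]'

```text
time: 5.35
ee_pos: [0.4284, -0.17, 0.1457]
eef_rot: [[0.928, 0.372, -0.0], [0.372, -0.928, 0.0], [-0.0, -0.0, -1.0]]
wrist_force: [0.1, -0.0, 0.0]
opening: 0.0008
```

>>> send_rows --commands '[{"offset": [0, 0, 0], "rotation": [0, 0, -0.14], "hand": 0}, {"offset": [0, 0, 0], "rotation": [0, 0, -0.14], "hand": 0}, {"offset": [0, 0, 0], "rotation": [0, 0, -0.14], "hand": 0}, {"offset": [0, 0, 0], "rotation": [0, 0, 0], "hand": 0}]'

```text
time: 5.75
ee_pos: [0.4284, -0.1702, 0.1457]
eef_rot: [[0.999, -0.033, -0.0], [-0.033, -0.999, 0.0], [-0.0, -0.0, -1.0]]
wrist_force: [0.3, -0.3, 0.5]
opening: 0.0006
```

Run:
```python
from h import *
s=monitor.read_state(); print({k:np.round(v,3).tolist() for k,v in s.items()})
snap('scene','scene6');snap('top','top6')
b=cv2.imread('pics/scene6.png')[140:300,290:490];a=cv2.imread('pics/top6.png')[140:300,290:490]
cv2.imwrite('pics/c6.png',np.vstack([cv2.resize(x,None,fx=2,fy=1.875,interpolation=2) for x in (a,b)]))
```

```text
{'time': 5.75, 'joint_positions': [0.881, -0.044, -0.541, 1.932, -0.024, 1.248, -1.256], 'qvel': [-0.0, 0.001, 0.004, 0.0, 0.003, -0.0, 0.123], 'tau': [0.097, -24.137, 0.689, -30.373, -0.034, -0.07, -0.988], 'ee_pos': [0.428, -0.17, 0.146], 'eef_rot': [[0.999, -0.033, -0.0], [-0.033, -0.999, 0.0], [-0.0, -0.0, -1.0]], 'wrist_force': [0.281, -0.342, 0.518], 'wrist_torque': [-0.022, 0.046, -0.003], 'opening': 0.001}
```

View pics/c6.png

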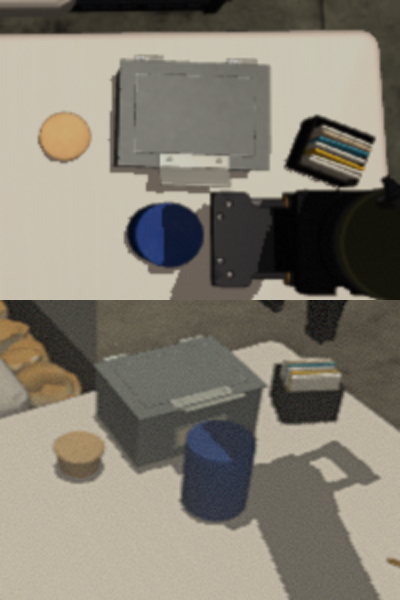

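The tin is upright again at (0.430, -0.074). Next I'll push it low down, with the closed fingers tilted so that the tip leads.

>>> send_rows --commands '[{"offset": [-1, 10, 0], "rotation": [0.12, 0, 0], "hand": 0}, {"offset": [-1, 10, 0], "rotation": [0.12, 0, 0], "hand": 0}, {"offset": [-1, 10, -20], "rotation": [0.12, 0, 0], "hand": 0}, {"offset": [0, 0, -30], "rotation": [0, 0, 0], "hand": 0}, {"offset": [0, 0, 0], "rotation": [0, 0, 0], "hand": 0}]'

```text
time: 6.35
ee_pos: [0.4225, -0.1402, 0.0925]
eef_rot: [[0.999, -0.035, -0.005], [-0.031, -0.934, 0.357], [-0.018, -0.356, -0.934]]
wrist_force: [-0.8, 0.3, 0.2]
opening: 0.0003
```

>>> send_rows --commands '[{"offset": [0, 0, -30], "rotation": [0, 0, 0], "hand": 0}, {"offset": [0, 0, -30], "rotation": [0, 0, 0], "hand": 0}, {"offset": [0, 0, -20], "rotation": [0, 0, 0], "hand": 0}, {"offset": [0, 0, 0], "rotation": [0, 0, 0], "hand": 0}, {"offset": [0, 0, 0], "rotation": [0, 0, 0], "hand": 0}]'

```text
time: 6.85
ee_pos: [0.4263, -0.1408, 0.0172]
eef_rot: [[0.999, -0.032, 0.001], [-0.03, -0.936, 0.352], [-0.011, -0.352, -0.936]]
wrist_force: [0.6, -0.3, 1.0]
opening: 0.0006
```

Run:
```python
from h import *
s=monitor.read_state(); print({k:np.round(v,3).tolist() for k,v in s.items()})
snap('scene','scene7');snap('top','top7')
b=cv2.imread('pics/scene7.png')[140:300,290:490];a=cv2.imread('pics/top7.png')[140:300,290:490]
cv2.imwrite('pics/c7.png',np.vstack([cv2.resize(x,None,fx=2,fy=1.875,interpolation=2) for x in (a,b)]))
```

```text
{'time': 6.85, 'joint_positions': [0.943, 0.247, -0.446, 1.981, -0.232, 1.123, -0.983], 'qvel': [0.003, -0.015, -0.0, -0.015, -0.0, -0.008, -0.004], 'tau': [0.029, -34.219, -3.001, -23.847, -1.275, 1.016, 0.038], 'ee_pos': [0.426, -0.141, 0.017], 'eef_rot': [[0.999, -0.032, 0.001], [-0.03, -0.936, 0.352], [-0.011, -0.352, -0.936]], 'wrist_force': [0.556, -0.327, 0.972], 'wrist_torque': [-0.375, -0.002, 0.003], 'opening': 0.001}
```

View pics/c7.png

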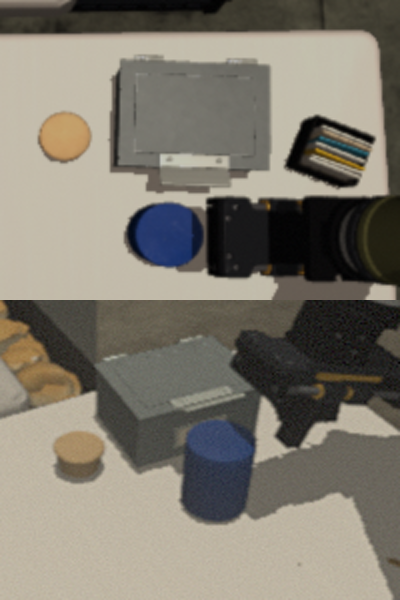

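>>> send_rows --commands '[{"offset": [3, 8, -3], "rotation": [0, 0, 0], "hand": 0}, {"offset": [3, 7, -2], "rotation": [0, 0, 0], "hand": 0}, {"offset": [0, 5, 0], "rotation": [0, 0, 0], "hand": 0}, {"offset": [0, 5, 0], "rotation": [0, 0, 0], "hand": 0}, {"offset": [0, 5, 0], "rotation": [0, 0, 0], "hand": 0}]'

```text
time: 7.45
ee_pos: [0.4313, -0.1106, 0.0109]
eef_rot: [[0.999, -0.034, -0.0], [-0.032, -0.935, 0.352], [-0.012, -0.352, -0.936]]
wrist_force: [-0.2, 0.2, -0.4]
opening: 0.0003
```

```bash
cat > look.py <<'E'
from h import *
import sys
n=sys.argv[1]
s=monitor.read_state(); print(np.round(s['ee_pos'],4),s['wrist_force'],s['wrist_torque'])
snap('scene','scene'+n);snap('top','top'+n)
b=cv2.imread(f'pics/scene{n}.png')[140:300,290:490];a=cv2.imread(f'pics/top{n}.png')[140:300,290:490]
cv2.imwrite(f'pics/c{n}.png',np.vstack([cv2.resize(x,None,fx=2,fy=1.875,interpolation=2) for x in (a,b)]))
for f in ('top','scene'):
  X=cloud(f+n);Z=X[...,2]; p=np.load(f'pics/{f}{n}.npz')['p'].astype(int)
  m=(X[...,0]>.35)&(X[...,0]<.5)&(X[...,1]>-.13)&(X[...,1]<.15)&(Z>.078)&(Z<.1)&(p[...,2]>p[...,0]+20)
  P=X[m]
  if len(P)>20:
    A=np.c_[P[:,:2],np.ones(len(P))]; g=np.linalg.lstsq(A,P[:,2],rcond=None)[0]
    print(f,'tin',cv2.minEnclosingCircle((P[:,:2]*1000).astype(np.float32)),np.median(P[:,2]),'tilt',g[:2])
E
python3 look.py 8
```

```text
[ 0.4313 -0.1106  0.0109] [-0.17140667  0.2086078  -0.40783189] [-0.45189104 -0.03000176 -0.04719947]
top tin ((429.1176452636719, -68.21379089355469), 31.83904457092285) 0.08697899143017727 tilt [ 0.00507631 -0.02050607]
scene tin ((427.8200988769531, -72.05787658691406), 34.02789306640625) 0.0870764233094304 tilt [ 0.05822273 -0.01876775]
```

View pics/c8.png

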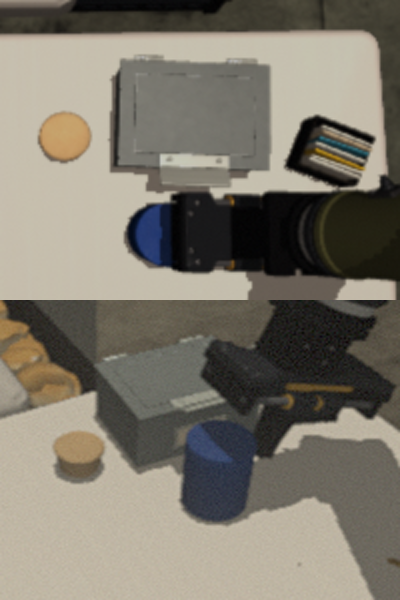

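>>> send_rows --commands '[{"offset": [0, 4, 2], "rotation": [0, 0, 0], "hand": 0}, {"offset": [0, 4, 0], "rotation": [0, 0, 0], "hand": 0}, {"offset": [0, 4, 0], "rotation": [0, 0, 0], "hand": 0}, {"offset": [0, 4, 0], "rotation": [0, 0, 0], "hand": 0}, {"offset": [1, 4, 0], "rotation": [0, 0, 0], "hand": 0}]'

```text
time: 8.05
ee_pos: [0.4327, -0.0921, 0.013]
eef_rot: [[0.999, -0.035, 0.001], [-0.033, -0.936, 0.351], [-0.011, -0.35, -0.936]]
wrist_force: [1.1, -4.1, 2.3]
opening: 0.0007
```

```bash
python3 look.py 9
```

```text
[ 0.4327 -0.0921  0.013 ] [ 1.14360996 -4.09533275  2.34948084] [-1.01809945  0.09786609  0.04384311]
top tin ((430.3157043457031, -53.42754364013672), 30.189558029174805) 0.0869421294430648 tilt [ 0.00835287 -0.03202755]
scene tin ((428.9664611816406, -62.02751541137695), 33.72652053833008) 0.08687408661805018 tilt [ 0.07225263 -0.02353664]
```

View pics/c9.png

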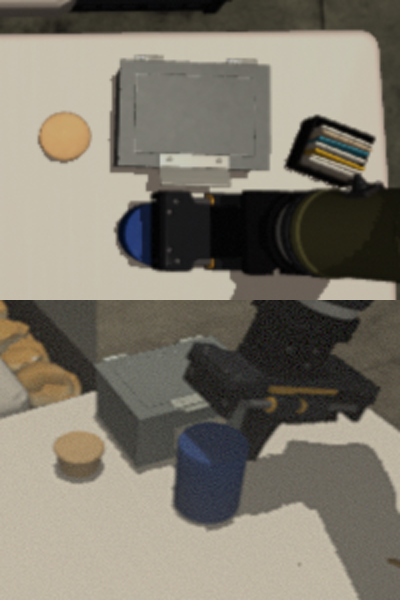

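The tin is sliding upright. I'll keep pushing.

>>> send_rows --commands '[{"offset": [0, 6, 0], "rotation": [0, 0, 0], "hand": 0}, {"offset": [0, 6, 0], "rotation": [0, 0, 0], "hand": 0}, {"offset": [1, 6, 0], "rotation": [0, 0, 0], "hand": 0}, {"offset": [0, 6, 0], "rotation": [0, 0, 0], "hand": 0}, {"offset": [0, 6, 0], "rotation": [0, 0, 0], "hand": 0}]'

```text
time: 8.65
ee_pos: [0.4334, -0.0608, 0.0129]
eef_rot: [[0.999, -0.034, 0.0], [-0.032, -0.935, 0.352], [-0.012, -0.352, -0.936]]
wrist_force: [0.8, -5.5, 2.9]
opening: 0.0006
```

```bash
python3 look.py 10
```

```text
[ 0.4334 -0.0608  0.0129] [ 0.75025391 -5.49602149  2.92514725] [-1.133613    0.02635077  0.03559688]
top tin ((430.8066711425781, -21.518421173095703), 30.1577205657959) 0.08673027817512811 tilt [-0.00067541 -0.0320211 ]
scene tin ((428.36962890625, -31.8934383392334), 33.506797790527344) 0.08700735635147899 tilt [ 0.08220049 -0.01646   ]
```

>>> send_rows --commands '[{"offset": [0, 6, 0], "rotation": [0, 0, 0], "hand": 0}, {"offset": [-1, 6, 0], "rotation": [0, 0, 0], "hand": 0}, {"offset": [0, 6, 0], "rotation": [0, 0, 0], "hand": 0}, {"offset": [-1, 6, 0], "rotation": [0, 0, 0], "hand": 0}, {"offset": [0, 6, 0], "rotation": [0, 0, 0], "hand": 0}]'

```text
time: 9.25
ee_pos: [0.4311, -0.0306, 0.0127]
eef_rot: [[0.999, -0.034, -0.0], [-0.032, -0.935, 0.352], [-0.012, -0.352, -0.936]]
wrist_force: [0.2, -3.5, 1.7]
opening: 0.0007
```

```bash
python3 look.py 11
```

```text
[ 0.4311 -0.0306  0.0127] [ 0.17735682 -3.45883488  1.74401232] [-1.01275367  0.00363283 -0.03221936]
top tin ((429.5167541503906, 11.915701866149902), 28.181396484375) 0.0870345466455393 tilt [-0.00250252 -0.04037762]
scene tin ((428.5849304199219, -2.2102982997894287), 34.04427719116211) 0.08698532155465083 tilt [ 0.07464609 -0.01363844]
```

View pics/c11.png

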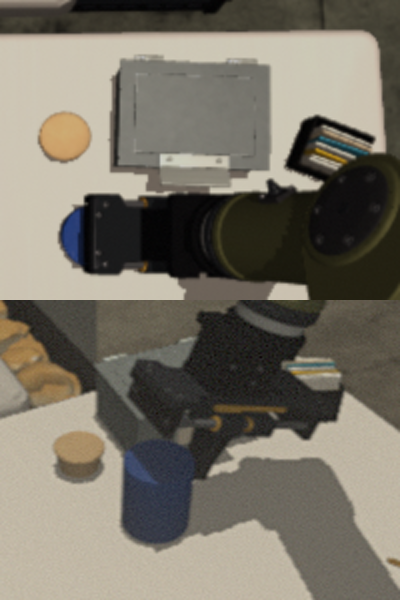

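>>> send_rows --commands '[{"offset": [0, 6, 0], "rotation": [0, 0, 0], "hand": 0}, {"offset": [0, 6, 0], "rotation": [0, 0, 0], "hand": 0}, {"offset": [0, 6, 0], "rotation": [0, 0, 0], "hand": 0}, {"offset": [0, 6, 0], "rotation": [0, 0, 0], "hand": 0}, {"offset": [0, 6, 0], "rotation": [0, 0, 0], "hand": 0}]'

```text
time: 9.85
ee_pos: [0.4312, -0.0006, 0.0128]
eef_rot: [[0.999, -0.034, -0.0], [-0.032, -0.935, 0.352], [-0.012, -0.352, -0.936]]
wrist_force: [0.2, -3.9, 2.8]
opening: 0.0005
```

>>> send_rows --commands '[{"offset": [0, 6, 0], "rotation": [0, 0, 0], "hand": 0}, {"offset": [0, 6, 0], "rotation": [0, 0, 0], "hand": 0}, {"offset": [0, 6, 0], "rotation": [0, 0, 0], "hand": 0}, {"offset": [0, 6, 0], "rotation": [0, 0, 0], "hand": 0}, {"offset": [0, 3, 0], "rotation": [0, 0, 0], "hand": 0}]'

```text
time: 10.35
ee_pos: [0.4311, 0.0267, 0.0128]
eef_rot: [[0.999, -0.034, -0.001], [-0.031, -0.935, 0.352], [-0.012, -0.352, -0.936]]
wrist_force: [-0.2, -4.8, 2.3]
opening: 0.0003
```

```bash
python3 look.py 12
```

```text
[0.4311 0.0267 0.0128] [-0.17309778 -4.80259081  2.32072925] [-1.00571319  0.01995463 -0.02418213]
top tin ((429.5765380859375, 71.67554473876953), 27.12116050720215) 0.0868940987991683 tilt [ 0.00113531 -0.03541058]
scene tin ((426.23480224609375, 56.41681671142578), 32.7611198425293) 0.08677640576401727 tilt [ 0.08183569 -0.0055297 ]
```

View pics/c12.png

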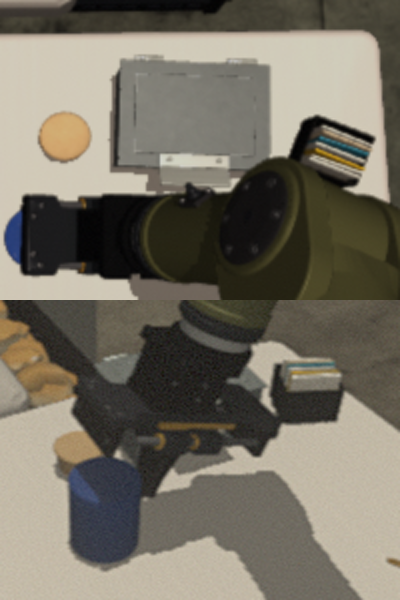

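>>> send_rows --commands '[{"offset": [0, -15, 0], "rotation": [0, 0, 0], "hand": 0}, {"offset": [0, -25, 0], "rotation": [0, 0, 0], "hand": 0}, {"offset": [0, -10, 30], "rotation": [-0.05, 0, 0], "hand": 0}, {"offset": [0, -10, 40], "rotation": [-0.1, 0, 0], "hand": 0}, {"offset": [0, -10, 40], "rotation": [-0.1, 0, 0], "hand": 0}]'

```text
time: 10.95
ee_pos: [0.4305, -0.0457, 0.1237]
eef_rot: [[0.999, -0.038, -0.001], [-0.037, -0.993, 0.108], [-0.006, -0.108, -0.994]]
wrist_force: [0.9, 0.1, -0.7]
opening: 0.0005
```

>>> send_rows --commands '[{"offset": [0, -20, 40], "rotation": [-0.1, 0, 0], "hand": 0}, {"offset": [0, -20, 20], "rotation": [0, -0.12, 0], "hand": 0}, {"offset": [0, -20, 0], "rotation": [0, -0.12, 0], "hand": 0}, {"offset": [0, 0, 0], "rotation": [0, -0.12, 0], "hand": 0}, {"offset": [0, 0, 0], "rotation": [0, -0.12, 0], "hand": 0}]'

```text
time: 11.45
ee_pos: [0.4532, -0.0873, 0.1669]
eef_rot: [[0.964, -0.005, 0.267], [-0.014, -0.999, 0.032], [0.266, -0.034, -0.963]]
wrist_force: [0.4, 4.0, 0.5]
opening: 0.0007
```

```bash
python3 look.py 13;python3 -c "
from h import *
s=monitor.read_state(); print({k:np.round(v,3).tolist() for k,v in s.items()})"
```

```text
[ 0.4532 -0.0873  0.1669] [0.42517364 4.03357744 0.46667065] [0.33067193 0.23370037 0.12547486]
top tin ((428.5734558105469, 53.342586517333984), 33.22247314453125) 0.087078434394035 tilt [-0.00251212  0.00166142]
scene tin ((427.917724609375, 55.41011047363281), 33.853816986083984) 0.08716458787383001 tilt [ 0.0320455  -0.01290647]
{'time': 11.55, 'joint_positions': [0.605, -0.294, -0.319, 2.132, -0.212, 1.056, -1.226], 'qvel': [0.122, 0.016, -0.056, -0.046, 0.07, 0.045, -0.071], 'tau': [-2.261, -15.496, 2.656, -32.705, -1.173, -1.766, 0.503], 'ee_pos': [0.448, -0.095, 0.162], 'eef_rot': [[0.967, -0.022, 0.255], [-0.028, -0.999, 0.022], [0.254, -0.028, -0.967]], 'wrist_force': [0.305, -0.409, 0.353], 'wrist_torque': [-0.058, 0.329, -0.023], 'opening': 0.001}
```

View pics/c13.png

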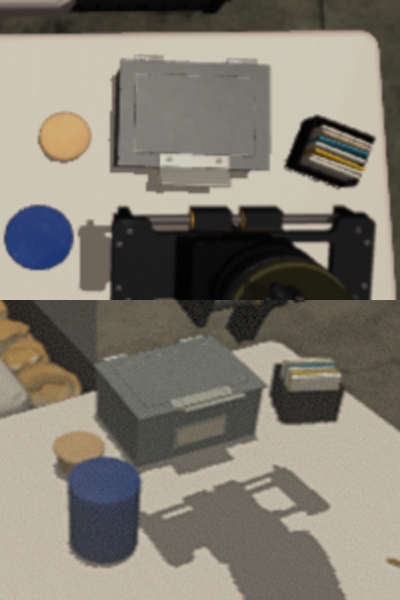

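The tin stands upright at (0.428, 0.055), about 0.156 m to the left of the box's middle. Joint 2 was at its limit up high, so I'll tilt lower down.

>>> send_rows --commands '[{"offset": [-8, -3, -30], "rotation": [0, 0, 0], "hand": 0}, {"offset": [0, -3, -30], "rotation": [0, 0, 0], "hand": 0}, {"offset": [0, 0, -25], "rotation": [0, -0.06, 0], "hand": 0}, {"offset": [0, 0, -20], "rotation": [0, -0.08, 0], "hand": 0}, {"offset": [0, 0, 0], "rotation": [0, -0.08, 0], "hand": 0}]'

```text
time: 12.05
ee_pos: [0.45, -0.1093, 0.0507]
eef_rot: [[0.891, -0.021, 0.454], [-0.035, -0.999, 0.023], [0.453, -0.036, -0.891]]
wrist_force: [-22.7, 15.2, -24.3]
opening: 0.0007
```

```bash
python3 -c "
from h import *
s=monitor.read_state(); print({k:np.round(v,3).tolist() for k,v in s.items()})"
```

```text
{'time': 12.05, 'joint_positions': [0.551, -0.3, -0.196, 2.449, -0.434, 0.588, -0.935], 'qvel': [-0.237, 0.034, 0.475, -0.01, -0.91, -1.186, 1.168], 'tau': [-1.603, -27.502, -0.205, 1.949, -2.318, -10.641, -1.496], 'ee_pos': [0.45, -0.109, 0.051], 'eef_rot': [[0.891, -0.021, 0.454], [-0.035, -0.999, 0.023], [0.453, -0.036, -0.891]], 'wrist_force': [-22.671, 15.156, -24.321], 'wrist_torque': [1.268, 3.278, 0.783], 'opening': 0.001}
```

>>> send_rows --commands '[{"offset": [0, 0, 0], "rotation": [0, 0, 0], "hand": 0}, {"offset": [0, 0, 0], "rotation": [0, 0, 0], "hand": 0}]'

```text
time: 12.25
ee_pos: [0.4506, -0.1091, 0.0516]
eef_rot: [[0.891, -0.022, 0.454], [-0.036, -0.999, 0.022], [0.453, -0.036, -0.891]]
wrist_force: [-0.7, -0.1, -1.1]
opening: 0.0005
```

```bash
python3 look.py 14; python3 -c "
from h import *
s=monitor.read_state(); print({k:np.round(v,3).tolist() for k,v in s.items()})"
```

```text
[ 0.4506 -0.1091  0.0516] [-0.73282738 -0.08692864 -1.05639894] [ 0.01787995  0.56729556 -0.00241458]
top tin ((428.55255126953125, 53.27798080444336), 33.25309753417969) 0.08698503348706081 tilt [-0.00150846 -0.00285202]
scene tin ((427.6487121582031, 54.97288513183594), 33.995906829833984) 0.08723441436423265 tilt [ 0.02902144 -0.00441154]
{'time': 12.35, 'joint_positions': [0.549, -0.3, -0.197, 2.447, -0.431, 0.589, -0.94], 'qvel': [-0.016, -0.002, 0.0, 0.001, -0.007, -0.012, 0.01], 'tau': [0.128, -11.85, 1.413, -28.912, -0.855, -1.778, -0.031], 'ee_pos': [0.451, -0.108, 0.052], 'eef_rot': [[0.891, -0.02, 0.454], [-0.034, -0.999, 0.023], [0.453, -0.036, -0.891]], 'wrist_force': [-0.245, 0.513, 0.192], 'wrist_torque': [0.029, 0.556, 0.061], 'opening': 0.0}
```

View pics/c14.png

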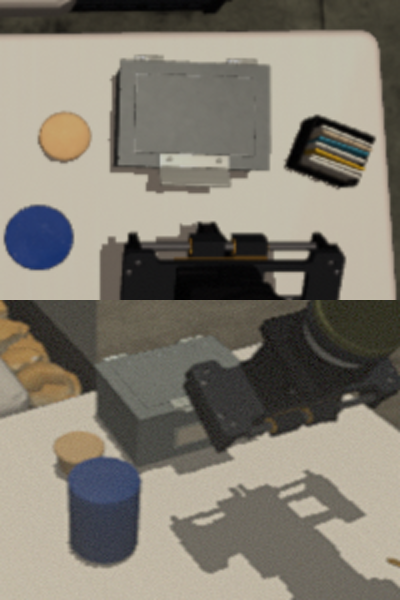

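>>> send_rows --commands '[{"offset": [10, 2, -2], "rotation": [0, 0, 0], "hand": 0}, {"offset": [8, 2, 0], "rotation": [0, -0.04, 0], "hand": 0}, {"offset": [8, 0, 0], "rotation": [0, -0.06, 0], "hand": 0}, {"offset": [0, 0, 0], "rotation": [0, -0.04, 0], "hand": 0}, {"offset": [0, 0, 0], "rotation": [0, 0, 0], "hand": 0}]'

```text
time: 12.85
ee_pos: [0.4842, -0.1114, 0.0542]
eef_rot: [[0.844, -0.018, 0.536], [-0.038, -0.999, 0.026], [0.535, -0.042, -0.844]]
wrist_force: [-0.8, -0.9, 0.5]
opening: 0.0005
```

```bash
python3 -c "
from h import *
s=monitor.read_state(); print({k:np.round(v,3).tolist() for k,v in s.items()})
snap('wrist','w15')"; python3 look.py 15
```

```text
{'time': 12.85, 'joint_positions': [1.066, -0.299, -0.645, 2.447, -0.847, 0.561, -0.557], 'qvel': [-0.174, 0.007, 0.14, -0.0, 0.119, -0.002, -0.122], 'tau': [2.073, -8.235, 2.249, -27.828, -2.203, -1.085, 1.006], 'ee_pos': [0.484, -0.111, 0.054], 'eef_rot': [[0.844, -0.018, 0.536], [-0.038, -0.999, 0.026], [0.535, -0.042, -0.844]], 'wrist_force': [-0.816, -0.893, 0.45], 'wrist_torque': [-0.073, 0.643, -0.06], 'opening': 0.0}
[ 0.4841 -0.1105  0.0543] [ 0.31529315  0.66494725 -0.54436079] [-0.00908051  0.68107922 -0.00971549]
top tin ((428.6094055175781, 53.340171813964844), 33.20855712890625) 0.0869996627895602 tilt [-0.00083248 -0.00451249]
scene tin ((427.289306640625, 55.284122467041016), 34.00502014160156) 0.0871764606389152 tilt [ 0.0360626  -0.00470137]
```

View pics/c15.png

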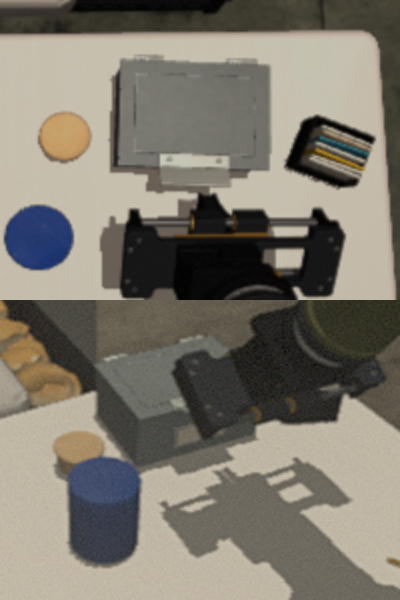

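View pics/w15.png

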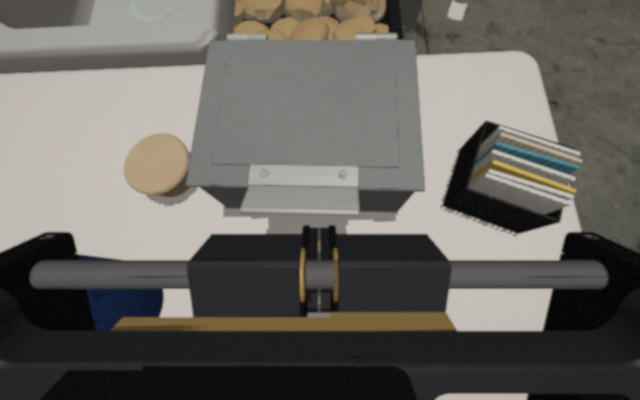

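```bash
python3 -c "
from h import *
s=monitor.read_state(); z=np.load('pics/w15.npz')
R=s['eef_rot'];e=s['ee_pos']
for d in [(0,0,0),(.0095,0,0),(-.0095,0,0),(.0095,0,-.03)]:
  X=e+R@np.array(d); q=z['K']@(z['R']@X+z['t']); print(d,X.round(3),(q/q[2])[:2])
print(pt('w15',300,208),pt('w15',247,208),pt('w15',355,210),pt('w15',322,228), pt('w15',300,178),pt('w15',306,100))
im=cv2.imread('pics/w15.png')[140:290,220:420]; cv2.imwrite('pics/w15c.png',cv2.resize(im,None,fx=4,fy=4,interpolation=2))
"
```

```text
(0, 0, 0) [ 0.485 -0.108  0.055] [315.79446222 217.69103333]
(0.0095, 0, 0) [ 0.493 -0.109  0.06 ] [315.67051066 204.66287481]
(-0.0095, 0, 0) [ 0.477 -0.108  0.05 ] [315.91542951 230.40552409]
(0.0095, 0, -0.03) [ 0.477 -0.11   0.085] [315.37252625 220.16150016]
[ 0.48280963 -0.10103371  0.09123851] [ 0.48349954 -0.07017669  0.09211529] [ 0.48074108 -0.13276215  0.0910393 ] [ 0.47025401 -0.1136312   0.09395749] [ 0.50491654 -0.10002184  0.08102159] [ 0.56176581 -0.1041645   0.08035324]
```

View pics/w15c.png

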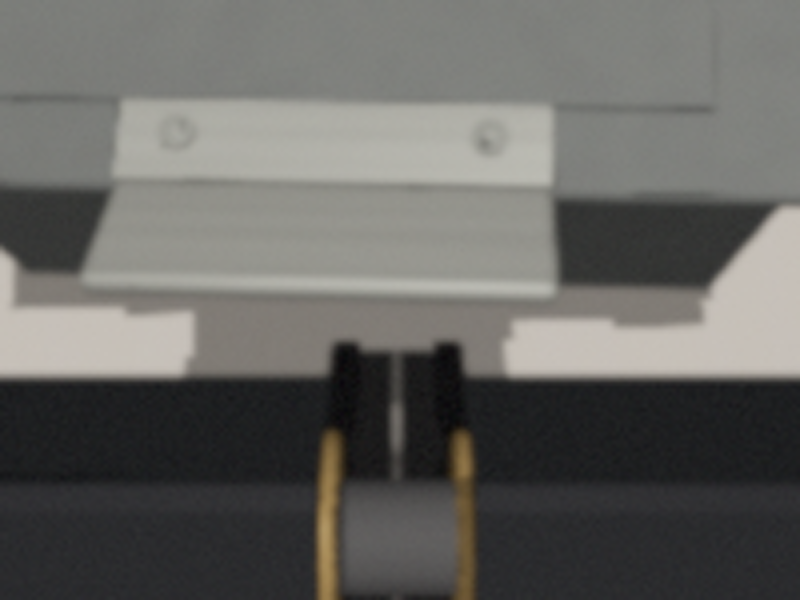

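The tab edge measures (0.4826, -0.101, 0.0915), which agrees with the text. In the wrist view the fingertip (316,226) is still just in front of the tab edge (row 212), so I'll move it further in and then lift.

>>> send_rows --commands '[{"offset": [3, 0, -2], "rotation": [0, 0, 0], "hand": 0}, {"offset": [3, 0, 0], "rotation": [0, 0, 0], "hand": 0}, {"offset": [2, 0, 0], "rotation": [0, 0, 0], "hand": 0}, {"offset": [0, 0, 0], "rotation": [0, 0, 0], "hand": 0}]'

```text
time: 13.4
ee_pos: [0.4927, -0.1067, 0.0524]
eef_rot: [[0.844, -0.008, 0.536], [-0.031, -0.999, 0.033], [0.535, -0.044, -0.844]]
wrist_force: [-2.8, 0.7, 1.5]
opening: 0.0002
```

```bash
cat > lw.py <<'E'
from h import *
import sys
n=sys.argv[1]
s=monitor.read_state(); print({k:np.round(v,3).tolist() for k,v in s.items() if k not in('tau','qvel','opening')})
snap('wrist','w'+n); snap('scene','s'+n)
a=cv2.imread(f'pics/w{n}.png')[100:300,170:470]; b=cv2.imread(f'pics/s{n}.png')[100:300,270:510]
cv2.imwrite(f'pics/lw{n}.png',np.hstack([cv2.resize(a,(420,400)),cv2.resize(b,(380,400))]))
E
python3 lw.py 16
```

```text
{'time': 13.4, 'joint_positions': [1.052, -0.273, -0.654, 2.435, -0.835, 0.541, -0.57], 'ee_pos': [0.493, -0.107, 0.052], 'eef_rot': [[0.844, -0.008, 0.536], [-0.031, -0.999, 0.033], [0.535, -0.044, -0.844]], 'wrist_force': [-2.803, 0.692, 1.497], 'wrist_torque': [0.286, 0.927, 0.15]}
```

View pics/lw16.png

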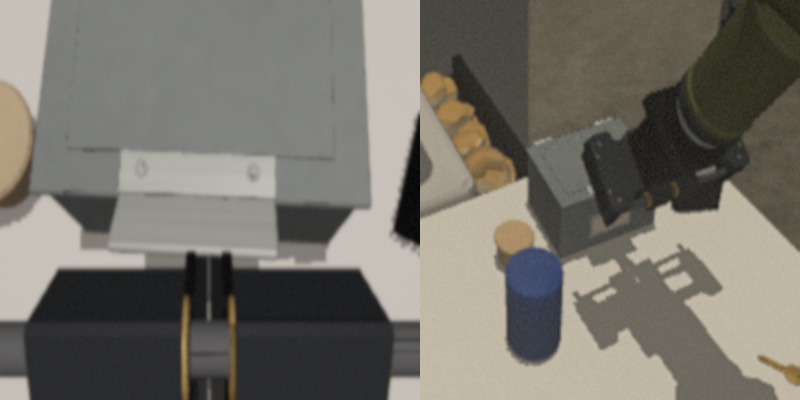

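>>> send_rows --commands '[{"offset": [1, 0, 5], "rotation": [0, 0, 0], "hand": 0}, {"offset": [0, 0, 5], "rotation": [0, 0, 0], "hand": 0}, {"offset": [1, 0, 5], "rotation": [0, 0, 0], "hand": 0}, {"offset": [0, 0, 5], "rotation": [0, 0, 0], "hand": 0}]'

```text
time: 13.9
ee_pos: [0.4954, -0.1093, 0.0741]
eef_rot: [[0.843, -0.012, 0.538], [-0.033, -0.999, 0.028], [0.537, -0.042, -0.842]]
wrist_force: [-0.2, -1.0, -0.5]
opening: 0.0003
```

```bash
python3 lw.py 17
```

```text
{'time': 13.9, 'joint_positions': [0.933, -0.297, -0.536, 2.413, -0.744, 0.573, -0.666], 'ee_pos': [0.495, -0.109, 0.074], 'eef_rot': [[0.843, -0.012, 0.538], [-0.033, -0.999, 0.028], [0.537, -0.042, -0.842]], 'wrist_force': [-0.15, -1.032, -0.497], 'wrist_torque': [0.01, 0.637, -0.017]}
```

View pics/lw17.png

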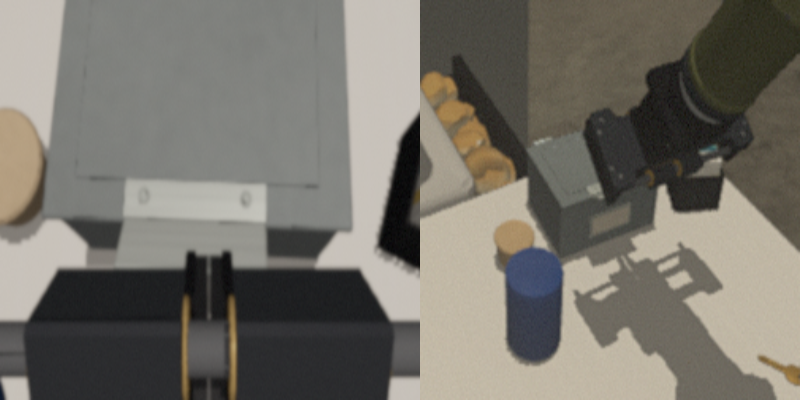

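```bash
python3 -c "
from h import *
s=monitor.read_state()
for f in ('w15','w17'):
  X=cloud(f)
  for v in range(200,262,4): print(f,v,*[np.round(X[v,u],4) for u in (300,308,319,331)])
X=cloud('w17')
for v in (110,150,180,195,202,208,216,222,228): print(v,X[v,280].round(4))
z=np.load('pics/w17.npz')
R=s['eef_rot'];e=s['ee_pos']
for d in [(0,0,0),(.0095,0,0),(-.0095,0,0),(.0095,0,-.03)]:
  Y=e+R@np.array(d); q=z['K']@(z['R']@Y+z['t']); print(d,Y.round(3),(q/q[2])[:2])
" | cut -c1-150
```

```text
w15 200 [ 0.4886 -0.1007  0.0876] [ 0.4885 -0.1055  0.0877] [ 0.4883 -0.112   0.0876] [ 0.4879 -0.1192  0.0882]
w15 204 [ 0.4855 -0.1009  0.0902] [ 0.4858 -0.1055  0.0883] [ 0.4856 -0.112   0.0885] [ 0.4854 -0.1191  0.0885]
w15 208 [ 0.4828 -0.1011  0.0914] [ 0.4824 -0.1058  0.0924] [ 0.4827 -0.112   0.0904] [ 0.4824 -0.119   0.0906]
w15 212 [ 0.4805 -0.101   0.0909] [ 0.4802 -0.1057  0.0917] [ 0.4801 -0.112   0.0915] [ 0.4799 -0.1189  0.0911]
w15 216 [ 0.4985 -0.0918  0.    ] [ 0.4981 -0.0988  0.0006] [ 0.4982 -0.1084 -0.0009] [ 4.978e-01 -1.190e-01 -4.000e-04]
w15 220 [ 4.948e-01 -9.180e-02  3.000e-04] [ 0.4948 -0.0987 -0.0007] [ 4.944e-01 -1.084e-01  1.000e-04] [ 4.942e-01 -1.189e-01 -4.000e-04]
w15 224 [ 0.4915 -0.0916 -0.001 ] [ 4.912e-01 -9.870e-02 -1.000e-04] [ 4.909e-01 -1.083e-01 -1.000e-04] [ 0.4907 -0.1188 -0.0006]
w15 228 [ 0.4878 -0.0917  0.    ] [ 0.4698 -0.1061  0.0978] [ 0.4706 -0.1119  0.0925] [ 0.4696 -0.1187  0.0971]
w15 232 [ 4.842e-01 -9.180e-02  3.000e-04] [ 0.4666 -0.1065  0.1032] [ 0.4672 -0.1121  0.0989] [ 0.4665 -0.1186  0.1024]
w15 236 [ 0.4536 -0.1094  0.1
[... 2380 characters left out ...]
6] [ 0.4645 -0.1104  0.1292] [ 0.463  -0.1163  0.1444]
w17 260 [ 0.4568 -0.1082  0.2007] [ 0.4573 -0.1098  0.1943] [ 0.4572 -0.113   0.195 ] [ 0.4572 -0.1164  0.1949]
110 [ 0.5792 -0.0801  0.0791]
150 [ 0.5459 -0.0808  0.0792]
180 [ 0.5224 -0.0815  0.0799]
195 [ 0.5112 -0.0819  0.0807]
202 [ 0.5061 -0.082   0.0806]
208 [ 0.5021 -0.082   0.08  ]
216 [ 0.496  -0.0824  0.0817]
222 [ 0.491  -0.0832  0.086 ]
228 [ 0.4863 -0.084   0.0901]
(0, 0, 0) [ 0.496 -0.109  0.075] [319.85454545 217.65089523]
(0.0095, 0, 0) [ 0.504 -0.109  0.08 ] [319.8386274  204.63029952]
(-0.0095, 0, 0) [ 0.488 -0.109  0.069] [319.87007928 230.35720267]
(0.0095, 0, -0.03) [ 0.488 -0.11   0.105] [320.00031106 220.15896161]
```

```bash
python3 -c "
from h import *
im=cv2.imread('pics/w17.png')[190:270,260:380]; cv2.imwrite('pics/w17c.png',cv2.resize(im,None,fx=6,fy=6,interpolation=2))
im=cv2.imread('pics/s17.png')[150:250,330:430]; cv2.imwrite('pics/s17c.png',cv2.resize(im,None,fx=6,fy=6,interpolation=2))"
```

```text
(no output)
```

View pics/w17c.png

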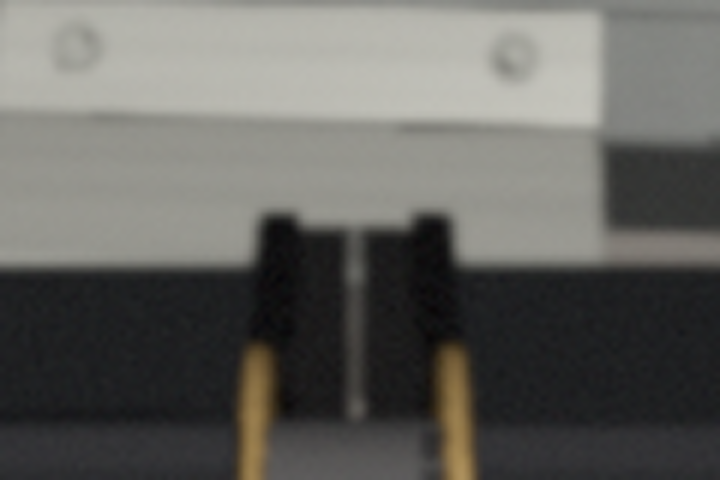

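View pics/s17c.png

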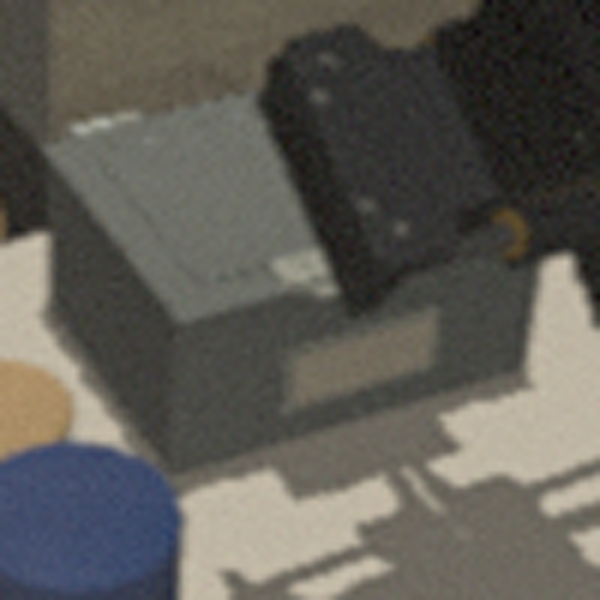

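The wrist view shows the finger ending about 35 mm short of where I expect the TCP, and the lid hasn't moved. I'll check this with the scene camera.

```bash
python3 -c "
from h import *
c=calibration('scene')
def pr(X): q=c['camera_matrix']@(c['R']@np.array(X)+c['t']); return (q/q[2])[:2]
print('tcp proj scene7',pr([.4263,-.1408,.0172]),'scene6',pr([.428,-.17,.146]))
X=cloud('scene7')
m=(np.abs(X[...,0]-.426)<.03)&(np.abs(X[...,1]+.15)<.06)&(X[...,2]>.008)&(X[...,2]<.09)
ix=np.argwhere(m); o=np.argsort(X[m][:,2])
for i in o[:200:10]: print(ix[i],X[m][i].round(3))
a=cv2.imread('pics/scene7.png')[150:270,370:490];b=cv2.imread('pics/scene1.png')[130:250,370:490]
q=pr([.4263,-.1408,.0172]); cv2.circle(a,(int(q[0]-370),int(q[1]-150)),1,(0,0,255),-1)
q=pr([.4233,-.1517,.123]); cv2.circle(b,(int(q[0]-370),int(q[1]-130)),1,(0,0,255),-1)
cv2.imwrite('pics/f7.png',np.hstack([cv2.resize(x,(400,400)) for x in (a,b)]))
"
```

```text
tcp proj scene7 [424.82704937 231.18887087] scene6 [445.8285472  176.95774854]
[249 412] [ 0.402 -0.093  0.008]
[237 414] [ 0.402 -0.093  0.042]
[218 435] [ 0.417 -0.153  0.056]
[217 435] [ 0.418 -0.153  0.059]
[216 439] [ 0.415 -0.16   0.06 ]
[215 432] [ 0.423 -0.149  0.061]
[216 436] [ 0.415 -0.153  0.063]
[213 430] [ 0.427 -0.146  0.065]
[213 432] [ 0.425 -0.149  0.065]
[213 439] [ 0.417 -0.16   0.067]
[210 430] [ 0.431 -0.149  0.068]
[213 435] [ 0.418 -0.151  0.069]
[210 432] [ 0.427 -0.15   0.071]
[210 433] [ 0.425 -0.151  0.072]
[211 439] [ 0.416 -0.158  0.074]
[207 431] [ 0.432 -0.151  0.075]
[208 443] [ 0.417 -0.169  0.077]
[208 435] [ 0.423 -0.153  0.078]
[208 440] [ 0.418 -0.161  0.079]
[209 438] [ 0.416 -0.154  0.081]
```

View pics/f7.png

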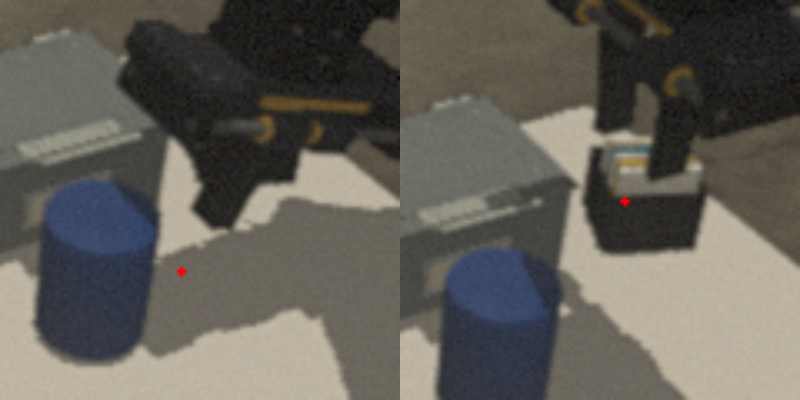

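The scene view confirms it: the fingers end well above the reported TCP. I'll measure the gripper's shape in tool coordinates.

```bash
python3 -c "
from h import *
Rs={'scene7':([.4263,-.1408,.0172],[[0.999,-0.032,0.001],[-0.03,-0.936,0.352],[-0.011,-0.352,-0.936]]),
'scene6':([.4284,-.1702,.1457],[[0.999,-0.033,0],[-0.033,-0.999,0],[0,0,-1]]),
'scene14':([.4508,-.1085,.0518],[[0.891,-0.021,0.454],[-0.035,-0.999,0.022],[0.453,-0.036,-0.891]]),
'top7':([.4263,-.1408,.0172],[[0.999,-0.032,0.001],[-0.03,-0.936,0.352],[-0.011,-0.352,-0.936]]),
'w15':([.4842,-.111,.0543],[[0.844,-0.018,0.536],[-0.038,-0.999,0.026],[0.535,-0.042,-0.844]])}
for f,(e,R) in Rs.items():
  X=cloud(f); m=np.isfinite(X[...,0])&(X[...,2]>.015); P=(X[m]-e)@np.array(R)
  p=np.load(f'pics/{f}.npz')['p'][m].astype(int)
  ok=(p.max(1)<75)&(np.abs(P[:,0])<.06)&(np.abs(P[:,1])<.12)&(P[:,2]>-.25)&(P[:,2]<.05)
  P=P[ok]
  print(f,len(P))
  for lo,hi in ((0,.015),(.015,.03),(.03,.06),(.06,.11)):
    q=P[(np.abs(P[:,1])>=lo)&(np.abs(P[:,1])<hi)]
    if len(q)>5: print(lo,hi,len(q),'z pct',np.percentile(q[:,2],[50,90,97,99.5]).round(3),'x',np.percentile(q[:,0],[1,99]).round(3))
"
```

```text
scene7 5653
0 0.015 1027 z pct [-0.154 -0.06  -0.048 -0.043] x [-0.038  0.01 ]
0.015 0.03 672 z pct [-0.164 -0.1   -0.089 -0.082] x [-0.038  0.028]
0.03 0.06 1707 z pct [-0.184 -0.127 -0.052  0.019] x [-0.038  0.03 ]
0.06 0.11 2143 z pct [-0.125  0.012  0.027  0.034] x [-0.038  0.034]
scene6 6510
0 0.015 1471 z pct [-0.158 -0.06  -0.047 -0.042] x [-0.038  0.011]
0.015 0.03 958 z pct [-0.172 -0.119 -0.092 -0.083] x [-0.038  0.031]
0.03 0.06 2132 z pct [-0.186 -0.131 -0.121 -0.115] x [-0.037  0.03 ]
0.06 0.11 1949 z pct [-0.147 -0.119 -0.113 -0.111] x [-0.038  0.035]
scene14 4529
0 0.015 435 z pct [-0.16  -0.126 -0.069  0.022] x [-0.038  0.037]
0.015 0.03 626 z pct [-0.209 -0.131  0.017  0.024] x [-0.038  0.052]
0.03 0.06 1926 z pct [-0.197 -0.128  0.022  0.042] x [-0.037  0.054]
0.06 0.11 1542 z pct [-0.152 -0.115  0.031  0.047] x [-0.037  0.056]
top7 3498
0 0.015 168 z pct [-0.203 -0.128 -0.125 -0.122] x [-0.037  0.036]
0.015 0.03 496 z pct [-0.219 -0.135 -0.133 -0.132] x [-0.036  0.036]
0.03 0.06 1613 z pct [-0.203 -0.152 -0.124 -0.052] x [-0.036  0.034]
0.06 0.11 1184 z pct [-0.152 -0.051  0.009  0.03 ] x [-0.036  0.035]
w15 79474
0 0.015 18622 z pct [-0.145 -0.117 -0.063 -0.045] x [-0.005  0.038]
0.015 0.03 18729 z pct [-0.143 -0.127 -0.119 -0.116] x [0.019 0.038]
0.03 0.06 21859 z pct [-0.15  -0.133  0.005  0.032] x [0.004 0.038]
0.06 0.11 19518 z pct [-0.127 -0.113  0.019  0.039] x [-0.016  0.037]
```

The whole gripper sits 41 mm further back along the tool axis than the TCP given: the tip is at tool z = -0.041 and the body at -0.111. That explains both the tipping and the miss. I'll correct for this offset from now on.

>>> send_rows --commands '[{"offset": [-12, 3, 0], "rotation": [0, 0, 0], "hand": 0}, {"offset": [0, 0, -18], "rotation": [0, 0, 0], "hand": 0}, {"offset": [0, 0, -18], "rotation": [0, 0, 0], "hand": 0}, {"offset": [0, 0, -16], "rotation": [0, 0, 0], "hand": 0}, {"offset": [0, 0, 0], "rotation": [0, 0, 0], "hand": 0}]'

```text
time: 14.5
ee_pos: [0.4893, -0.1104, 0.042]
eef_rot: [[0.845, -0.013, 0.535], [-0.031, -0.999, 0.023], [0.534, -0.036, -0.844]]
wrist_force: [0.6, -0.2, -0.1]
opening: 0.0008
```

```bash
cat >> lw.py <<'E'
T=s['ee_pos']-.041*np.array(s['eef_rot'])[:,2]; print('tip',T.round(4),'tilt',np.arcsin(s['eef_rot'][0][2]))
X=cloud('w'+n)
E
python3 lw.py 18
```

```text
{'time': 14.5, 'joint_positions': [1.126, -0.269, -0.722, 2.448, -0.88, 0.522, -0.522], 'ee_pos': [0.489, -0.11, 0.042], 'eef_rot': [[0.845, -0.013, 0.535], [-0.031, -0.999, 0.023], [0.534, -0.036, -0.844]], 'wrist_force': [0.614, -0.171, -0.142], 'wrist_torque': [-0.033, 0.651, -0.049]}
tip [ 0.4674 -0.1114  0.0766] tilt 0.5646613460727792
```

View pics/lw18.png

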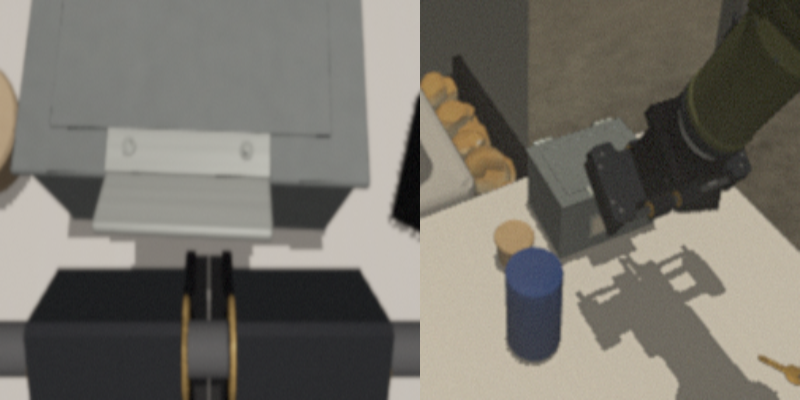

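>>> send_rows --commands '[{"offset": [-4, 2, -7], "rotation": [0, 0.1, 0], "hand": 0}, {"offset": [0, 2, -8], "rotation": [0, 0.04, 0], "hand": 0}, {"offset": [0, 1, -8], "rotation": [0, 0, 0], "hand": 0}, {"offset": [4, 0, 0], "rotation": [0, 0, 0], "hand": 0}]'

```text
time: 15.0
ee_pos: [0.4891, -0.1028, 0.0187]
eef_rot: [[0.911, -0.014, 0.412], [-0.027, -0.999, 0.027], [0.412, -0.036, -0.911]]
wrist_force: [-0.5, 0.5, -0.7]
opening: 0.0007
```

```bash
python3 lw.py 19
```

```text
{'time': 15.0, 'joint_positions': [1.242, -0.156, -0.916, 2.351, -0.549, 0.547, -0.86], 'ee_pos': [0.489, -0.103, 0.019], 'eef_rot': [[0.911, -0.014, 0.412], [-0.027, -0.999, 0.027], [0.412, -0.036, -0.911]], 'wrist_force': [-0.458, 0.508, -0.678], 'wrist_torque': [0.064, 0.552, 0.014]}
tip [ 0.4722 -0.1039  0.056 ] tilt 0.4250377907464083
```

View pics/lw19.png

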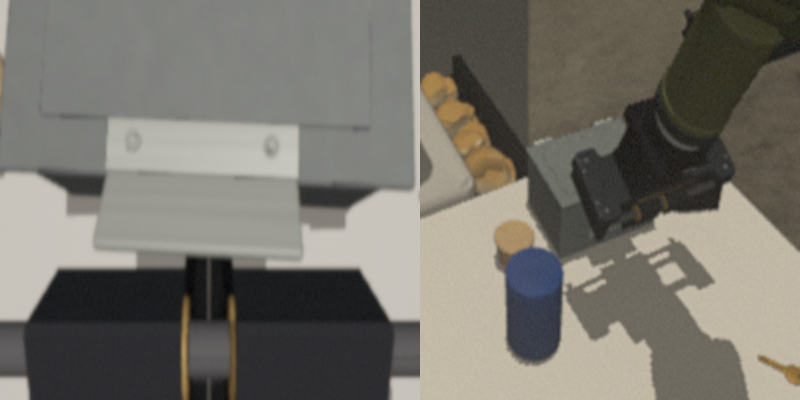

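>>> send_rows --commands '[{"offset": [6, 0, 0], "rotation": [0, 0, 0], "hand": 0}, {"offset": [6, 0, 0], "rotation": [0, -0.05, 0], "hand": 0}, {"offset": [6, 0, 0], "rotation": [0, -0.05, 0], "hand": 0}, {"offset": [2, 0, 0], "rotation": [0, -0.05, 0], "hand": 0}, {"offset": [0, 0, 0], "rotation": [0, 0, 0], "hand": 0}]'

```text
time: 15.6
ee_pos: [0.5082, -0.1036, 0.0184]
eef_rot: [[0.84, -0.011, 0.543], [-0.03, -0.999, 0.026], [0.543, -0.038, -0.839]]
wrist_force: [-0.2, 0.1, -0.2]
opening: 0.0003
```

```bash
python3 lw.py 20
```

```text
{'time': 15.6, 'joint_positions': [1.13, -0.159, -0.788, 2.444, -0.897, 0.398, -0.506], 'ee_pos': [0.508, -0.104, 0.018], 'eef_rot': [[0.84, -0.011, 0.543], [-0.03, -0.999, 0.026], [0.543, -0.038, -0.839]], 'wrist_force': [-0.201, 0.106, -0.22], 'wrist_torque': [0.015, 0.71, 0.034]}
tip [ 0.4859 -0.1047  0.0528] tilt 0.5742920741352451
```

View pics/lw20.png

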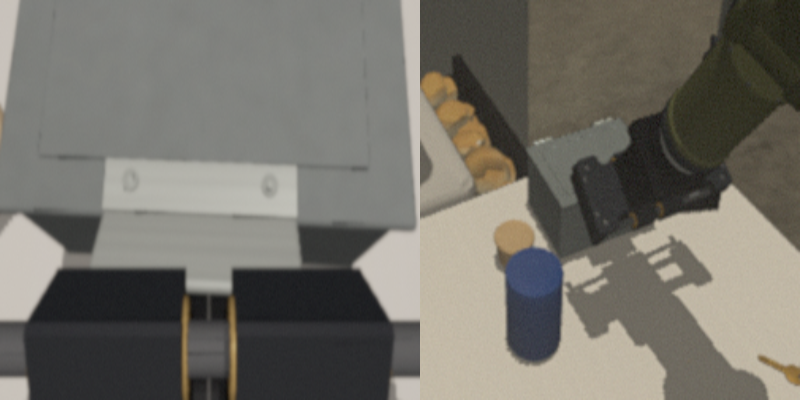

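The tab now hides the fingertip in the wrist view, so the finger is under it. Lifting.

>>> send_rows --commands '[{"offset": [0, 0, 7], "rotation": [0, 0, 0], "hand": 0}, {"offset": [0, 0, 7], "rotation": [0, 0, 0], "hand": 0}, {"offset": [1, 0, 7], "rotation": [0, 0, 0], "hand": 0}, {"offset": [1, 0, 7], "rotation": [0, 0, 0], "hand": 0}, {"offset": [1, 0, 7], "rotation": [0, 0, 0], "hand": 0}]'

```text
time: 16.2
ee_pos: [0.5135, -0.1041, 0.056]
eef_rot: [[0.838, -0.01, 0.545], [-0.028, -0.999, 0.025], [0.545, -0.036, -0.838]]
wrist_force: [0.0, -0.3, -0.8]
opening: 0.0007
```

```bash
cat >> lw.py <<'E'
m=(np.abs(X[...,1]+.105)<.06)&(X[...,0]>.52)&(X[...,0]<.61)&(X[...,2]>.06)
P=X[m]; g=np.polyfit(P[:,0],P[:,2],1); print('lid angle est',np.arctan(-g[0]), 'npts',len(P))
E
python3 lw.py 21
```

```text
{'time': 16.2, 'joint_positions': [1.142, -0.253, -0.771, 2.404, -0.852, 0.516, -0.581], 'ee_pos': [0.514, -0.104, 0.056], 'eef_rot': [[0.838, -0.01, 0.545], [-0.028, -0.999, 0.025], [0.545, -0.036, -0.838]], 'wrist_force': [0.002, -0.304, -0.825], 'wrist_torque': [0.04, 0.655, -0.017]}
tip [ 0.4912 -0.1051  0.0903] tilt 0.5767893265455654
lid angle est 0.23050124797250585 npts 21144
```

View pics/lw21.png

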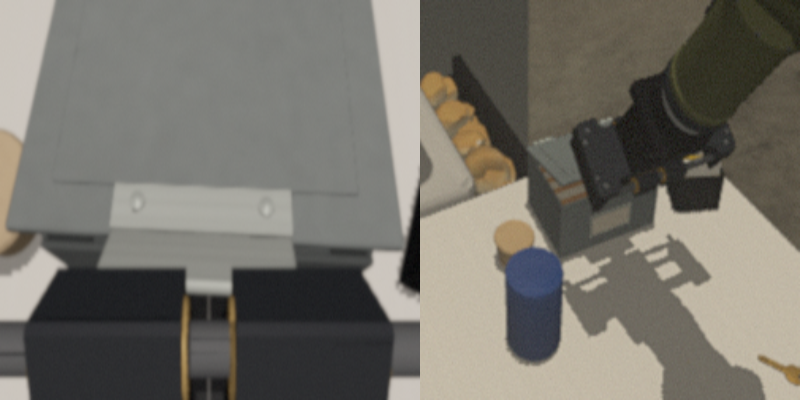

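>>> send_rows --commands '[{"offset": [4, 0, 8], "rotation": [0, 0, 0], "hand": 0}, {"offset": [5, 0, 8], "rotation": [0, 0, 0], "hand": 0}, {"offset": [5, 0, 8], "rotation": [0, 0, 0], "hand": 0}, {"offset": [5, 0, 8], "rotation": [0, 0, 0], "hand": 0}, {"offset": [5, 0, 7], "rotation": [0, 0, 0], "hand": 0}]'

```text
time: 16.8
ee_pos: [0.5381, -0.1039, 0.0951]
eef_rot: [[0.838, -0.009, 0.546], [-0.028, -0.999, 0.025], [0.545, -0.036, -0.838]]
wrist_force: [-2.0, -0.3, 0.3]
opening: 0.0003
```

```bash
python3 lw.py 22
```

```text
{'time': 16.8, 'joint_positions': [1.154, -0.272, -0.783, 2.319, -0.763, 0.591, -0.699], 'ee_pos': [0.538, -0.104, 0.095], 'eef_rot': [[0.838, -0.009, 0.546], [-0.028, -0.999, 0.025], [0.545, -0.036, -0.838]], 'wrist_force': [-2.003, -0.307, 0.265], 'wrist_torque': [-0.072, 0.872, -0.063]}
tip [ 0.5157 -0.1049  0.1294] tilt 0.5771706570095063
lid angle est 0.619057522902856 npts 18121
```

View pics/lw22.png

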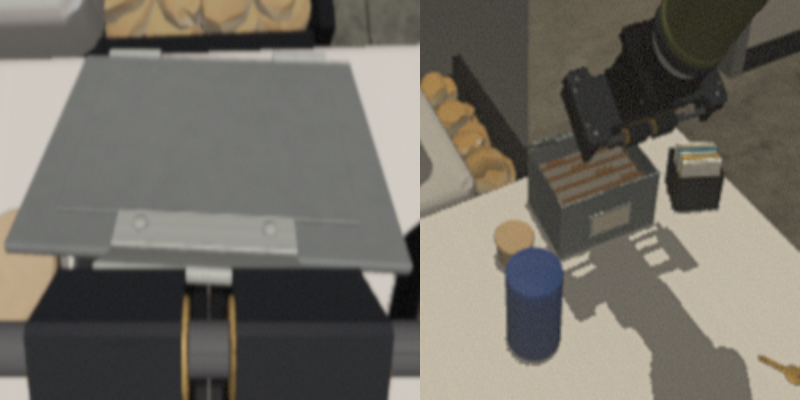

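>>> send_rows --commands '[{"offset": [5, 0, 6], "rotation": [0, 0, 0], "hand": 0}, {"offset": [5, 0, 6], "rotation": [0, 0, 0], "hand": 0}, {"offset": [5, 0, 6], "rotation": [0, 0, 0], "hand": 0}, {"offset": [5, 0, 6], "rotation": [0, 0, 0], "hand": 0}, {"offset": [6, 0, 6], "rotation": [0, 0, 0], "hand": 0}]'

```text
time: 17.4
ee_pos: [0.5638, -0.1037, 0.1246]
eef_rot: [[0.838, -0.009, 0.545], [-0.028, -0.999, 0.026], [0.544, -0.037, -0.838]]
wrist_force: [-0.5, 0.3, 0.0]
opening: 0.0004
```

```bash
python3 lw.py 23
```

```text
{'time': 17.4, 'joint_positions': [1.189, -0.258, -0.827, 2.237, -0.693, 0.634, -0.789], 'ee_pos': [0.564, -0.104, 0.125], 'eef_rot': [[0.838, -0.009, 0.545], [-0.028, -0.999, 0.026], [0.544, -0.037, -0.838]], 'wrist_force': [-0.477, 0.266, 0.046], 'wrist_torque': [0.0, 0.77, -0.012]}
tip [ 0.5414 -0.1048  0.1589] tilt 0.5765215611758472
lid angle est 1.1151811475657263 npts 24014
```

View pics/lw23.png

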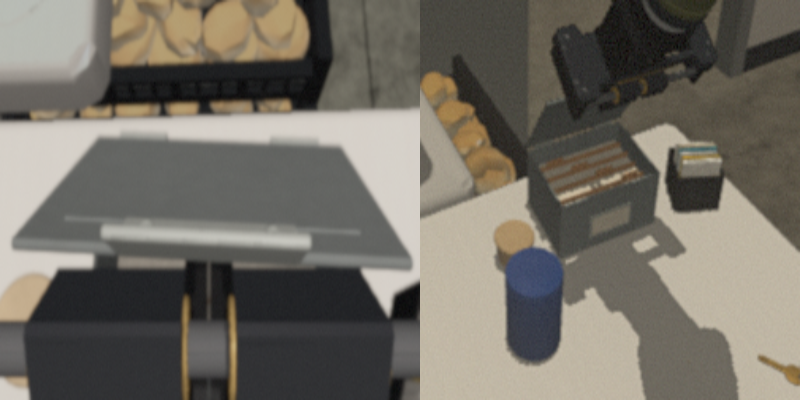

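>>> send_rows --commands '[{"offset": [7, 0, 3], "rotation": [0, 0, 0], "hand": 0}, {"offset": [7, 0, 3], "rotation": [0, 0, 0], "hand": 0}, {"offset": [7, 0, 3], "rotation": [0, 0, 0], "hand": 0}, {"offset": [7, 0, 3], "rotation": [0, 0, 0], "hand": 0}, {"offset": [7, 0, 2], "rotation": [0, 0, 0], "hand": 0}]'

```text
time: 18.0
ee_pos: [0.5991, -0.1038, 0.1385]
eef_rot: [[0.838, -0.009, 0.545], [-0.028, -0.999, 0.026], [0.545, -0.037, -0.838]]
wrist_force: [-0.2, -0.6, 0.3]
opening: 0.0006
```

```bash
python3 lw.py 24
```

```text
{'time': 18.0, 'joint_positions': [1.237, -0.181, -0.917, 2.153, -0.582, 0.616, -0.906], 'ee_pos': [0.599, -0.104, 0.138], 'eef_rot': [[0.838, -0.009, 0.545], [-0.028, -0.999, 0.026], [0.545, -0.037, -0.838]], 'wrist_force': [-0.196, -0.58, 0.348], 'wrist_torque': [-0.065, 0.728, -0.031]}
tip [ 0.5767 -0.1048  0.1728] tilt 0.5769053818545988
lid angle est 0.9362265895643187 npts 75557
```

View pics/lw24.png

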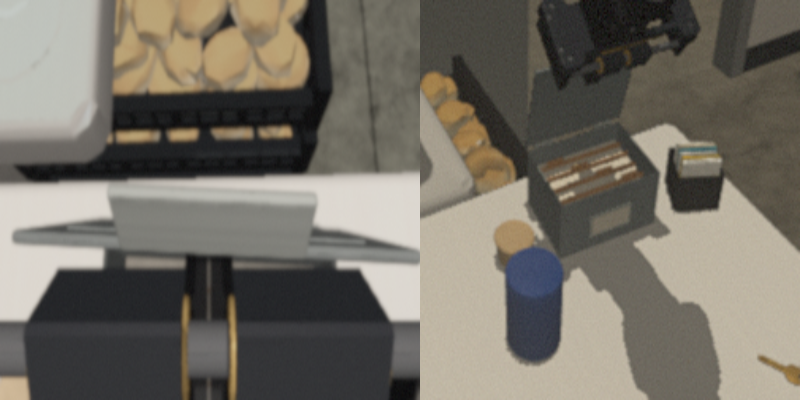

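>>> send_rows --commands '[{"offset": [8, 0, 1], "rotation": [0, 0, 0], "hand": 0}, {"offset": [8, 0, 1], "rotation": [0, 0, 0], "hand": 0}, {"offset": [8, 0, 0], "rotation": [0, 0, 0], "hand": 0}, {"offset": [8, 0, 0], "rotation": [0, 0, 0], "hand": 0}, {"offset": [8, 0, 0], "rotation": [0, 0, 0], "hand": 0}]'

```text
time: 18.6
ee_pos: [0.6384, -0.1038, 0.1398]
eef_rot: [[0.839, -0.009, 0.545], [-0.028, -0.999, 0.026], [0.544, -0.037, -0.838]]
wrist_force: [0.4, -0.2, 0.2]
opening: 0.0006
```

>>> send_rows --commands '[{"offset": [8, 0, 0], "rotation": [0, 0, 0], "hand": 0}, {"offset": [7, 0, 0], "rotation": [0, 0, 0], "hand": 0}, {"offset": [0, 0, 0], "rotation": [0, 0, 0], "hand": 0}]'

```text
time: 18.9
ee_pos: [0.6538, -0.1034, 0.1401]
eef_rot: [[0.838, -0.009, 0.545], [-0.028, -0.999, 0.027], [0.545, -0.038, -0.838]]
wrist_force: [-0.1, 0.4, -0.3]
opening: 0.0005
```

```bash
python3 lw.py 25
```

```text
{'time': 18.9, 'joint_positions': [1.278, 0.013, -1.066, 2.04, -0.255, 0.549, -1.194], 'ee_pos': [0.654, -0.103, 0.14], 'eef_rot': [[0.838, -0.009, 0.545], [-0.028, -0.999, 0.027], [0.545, -0.038, -0.838]], 'wrist_force': [-0.076, 0.419, -0.316], 'wrist_torque': [-0.022, 0.637, 0.021]}
tip [ 0.6314 -0.1045  0.1744] tilt 0.5768597329607099
lid angle est 0.8304510589546992 npts 56234
```

View pics/lw25.png

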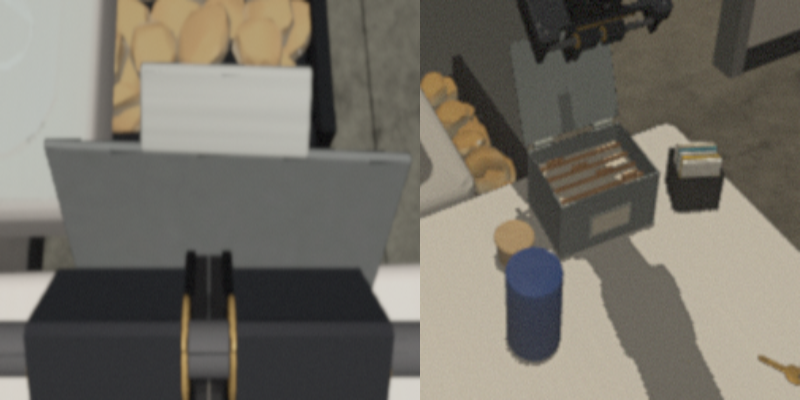

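The lid leans back at its stop. Backing the hand away.

>>> send_rows --commands '[{"offset": [-20, 0, 3], "rotation": [0, 0.05, 0], "hand": 0}, {"offset": [-25, 0, 5], "rotation": [0, 0.08, 0], "hand": 0}, {"offset": [-30, 0, 10], "rotation": [0, 0.1, 0], "hand": 0}, {"offset": [-30, 0, 10], "rotation": [0, 0.1, 0], "hand": 0}, {"offset": [-30, 0, 10], "rotation": [0, 0.1, 0], "hand": 0}]'

```text
time: 19.5
ee_pos: [0.5166, -0.104, 0.179]
eef_rot: [[0.99, -0.025, 0.142], [-0.028, -0.999, 0.024], [0.142, -0.027, -0.99]]
wrist_force: [0.0, -0.4, -0.6]
opening: 0.0006
```

>>> send_rows --commands '[{"offset": [0, -20, 10], "rotation": [0, 0, 0], "hand": 0}, {"offset": [0, -30, 10], "rotation": [0, 0, 0], "hand": 0}, {"offset": [0, -30, 0], "rotation": [0, 0, 0], "hand": 0}, {"offset": [0, -30, 0], "rotation": [0, 0, 0], "hand": 0}, {"offset": [0, 0, 0], "rotation": [0, 0, 0], "hand": 0}]'

```text
time: 20.0
ee_pos: [0.5169, -0.2204, 0.1973]
eef_rot: [[0.989, -0.032, 0.147], [-0.036, -0.999, 0.025], [0.146, -0.029, -0.989]]
wrist_force: [0.2, -0.8, -0.3]
opening: 0.0005
```

>>> send_rows --commands '[{"offset": [0, 0, 0], "rotation": [0, 0, 0], "hand": 0}, {"offset": [0, 0, 0], "rotation": [0, 0, 0], "hand": 0}, {"offset": [0, 0, 0], "rotation": [0, 0, 0], "hand": 0}]'

```text
time: 20.3
ee_pos: [0.5185, -0.2126, 0.1981]
eef_rot: [[0.989, -0.022, 0.146], [-0.026, -0.999, 0.025], [0.146, -0.029, -0.989]]
wrist_force: [-0.2, -0.7, -0.1]
opening: 0.0004
```

```bash
python3 look.py 26
python3 - <<'E'
from h import *
X=cloud('scene26')
m=(X[...,0]>.6)&(X[...,0]<.72)&(X[...,1]>-.18)&(X[...,1]<-.03)&(X[...,2]>.09)&(X[...,2]<.19)
P=X[m]; g=np.polyfit(P[:,2],P[:,0],1); print(len(P),'lid angle',np.pi/2+np.arctan(g[0]))
T=cloud('top26');Z=T[...,2]
m=(T[...,0]>.49)&(T[...,0]<.6)&(T[...,1]>-.01)&(T[...,1]<.08)&(Z>.02)&(Z<.05);print('cup',cv2.minEnclosingCircle((T[m][:,:2]*1000).astype(np.float32)))
m=(T[...,0]>.46)&(T[...,0]<.6)&(T[...,1]>-.32)&(T[...,1]<-.2)&(Z>.03)&(Z<.08);print('pk',cv2.minAreaRect((T[m][:,:2]*1000).astype(np.float32)))
E
```

```text
[ 0.5185 -0.2126  0.1981] [-0.22709372 -0.66741724 -0.06899601] [-0.00323792  0.19335786  0.02772908]
top tin ((428.5733947753906, 53.25193405151367), 33.200584411621094) 0.08695913046766524 tilt [0.00168707 0.00094127]
scene tin ((427.7796936035156, 55.81938552856445), 33.654869079589844) 0.08723783745258024 tilt [ 0.02639041 -0.00375536]
2974 lid angle 2.062310176645825
cup ((540.87548828125, 24.195743560791016), 27.57223129272461)
pk ((0.0, 0.0), (0.0, 0.0), 0.0)
```

View pics/c26.png

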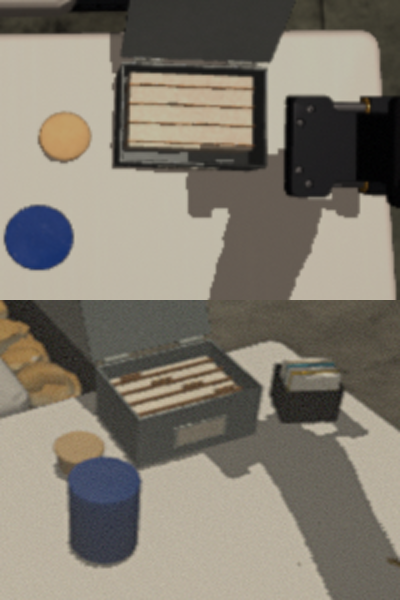

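Run:
```python
from h import *
for f in('scene0','scene26'):
  X=cloud(f); m=(X[...,0]>.45)&(X[...,0]<.6)&(X[...,1]>-.33)&(X[...,1]<-.2)&(X[...,2]>.02)&(X[...,2]<.08); print(f,m.sum(),np.median(X[m],0))
print(job.job_done())
```

```text
scene0 900 [ 0.50259623 -0.2444397   0.04977544]
scene26 900 [ 0.50295659 -0.24481166  0.04978438]
the job is handed in; nothing more can be done
None
```

The round tin is out of the way, the lid is open at its stop, and I handed the job in at about 20 s. `job_done` reports no verdict, so the figures below are my own last measurements.

- **Tin:** I pushed it left along the table. It stands upright at (0.428, 0.055), about 0.155 m left of the box's middle line, and needs to be more than 0.105 m.
- **Lid:** I lifted it by the tab and pushed it over; it measures about 2.06 rad, and needs to be above 1.85.
- **Bystanders:** The portion cup and the packet tin each measured within 1 mm of where they started.
- **Hand:** It is clear of everything, with the wrist force near zero.

**What went wrong on the way:**
- **Tipping:** The first push leaned the tin by an estimated 0.4 rad, where 0.6 fails the run. I backed off, it settled upright, and a push with the fingers tilted slid it properly.
- **Missed tab:** The first try at catching the tab missed without moving anything.
- **Cause:** The real fingertips and gripper body sit about 41 mm behind the TCP that the text and state describe. I measured this in the scene and wrist cameras and corrected for it on the second try.

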